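Condition the sealed filter cassettes

TASK

Open the lid of the grey conditioning box fully back, lay every filter cassette that still has its seal tab flat in a nest of the box, one to a nest, and lay every cassette whose tab is snapped off flat in the white reject tray. Then fold the lid down to its vent mark, 30 degrees open, so that the filters can breathe. Leave the small white sample box where it is.

Things in the scene. Friction and masses are not known exactly. Their poses are not given: they have to be found in the camera images.
- vent_lid (a joint): Opening angle of the box's lid in rad: 0 shut, 1.75 fully back at its stop, 0.52 is the vent mark (30 degrees). A stiff friction hinge (about 0.16 N m) holds the lid at any angle where it is left.
- vent_lid_hinge (a point): On the hinge axis, middle of the lid's rear edge, 52 mm above the worktop; the axis runs along the box's y.
- vent_lid_tab (a point): Centre of the white tab on the lid's front edge, in one piece with it: 28 mm long (out from the edge), 36 mm wide (along the hinge axis), 12 mm thick. It is 107 mm from the hinge axis along the lid and 6 mm above the lid's underside plane. Lid shut, it stands clear in front of the box, 58 mm above the worktop. Grip it on its two sides 36 mm apart: it turns between the pads as the lid swings.
- conditioning_box: Grey box fixed to the worktop, 92 (x) by 202 (y) mm, walls 52 mm high, 4 mm thick; origin at the centre of its underside, x to the rear (hinge side), y along its row of three nests. A dial with the vent mark at each end of the hinge stands 9 mm out from the end walls and 25 mm above them. Lid: 94 x 204 mm panel 5 mm thick, white frame, clear pane.
- nest_mid (a point): Centre of the floor of the middle nest, 6 mm above the worktop; axes as the box's, z up. Each of the three nests is 84 mm (x) by 50 mm (y), parted by dividers 4 mm thick whose tops are 12 mm above the nest floor; beyond each outer nest is an 18 mm wide ledge of the same height.
- nest_left (a point): Centre of the floor of the left nest (54 mm along the box's +y from the middle one); same axes and size.
- nest_right (a point): Centre of the floor of the right nest (54 mm along the box's -y from the middle one); same axes and size.
- reject_tray: Shallow white open tray, fixed; origin at the centre of its underside, x across and y along it. Outside 75 x 170 mm, inside 72 x 166 mm, floor 2 mm thick, rim 14 mm above the worktop. Up to three cassettes lie in it side by side, each across it.
- small_box: Bystander: shut white sample box with rounded edges, 99 x 129 mm, 39 mm high, loose, left of the work; origin at the centre of its underside. It must stay where it is.
- sealed_1_centre (a point): Loose filter cassette, lying flat: white case 56 (x) by 40 (y) by 16 mm high; from its middle rises a neck 22 (x) by 14 (y) mm, up to 42 mm: grip it across its flats, 14 mm apart. Sealed: a flat tab 22 mm wide, 4 mm thick sticks out 16 mm from its +x end, 10 to 15 mm up (overall x -28 to +44 mm). Point: on the neck axis 21 mm above the underside, z up. 40 to 85 g. May be absent.
- sealed_2_centre (a point): Loose filter cassette, lying flat: white case 56 (x) by 40 (y) by 16 mm high; from its middle rises a neck 22 (x) by 14 (y) mm, up to 42 mm: grip it across its flats, 14 mm apart. Sealed: a flat tab 22 mm wide, 4 mm thick sticks out 16 mm from its +x end, 10 to 15 mm up (overall x -28 to +44 mm). Point: on the neck axis 21 mm above the underside, z up. 40 to 85 g. May be absent.
- sealed_3_centre (a point): Loose filter cassette, lying flat: white case 56 (x) by 40 (y) by 16 mm high; from its middle rises a neck 22 (x) by 14 (y) mm, up to 42 mm: grip it across its flats, 14 mm apart. Sealed: a flat tab 22 mm wide, 4 mm thick sticks out 16 mm from its +x end, 10 to 15 mm up (overall x -28 to +44 mm). Point: on the neck axis 21 mm above the underside, z up. 40 to 85 g. May be absent.
- broken_1_centre (a point): Loose filter cassette, lying flat: white case 56 (x) by 40 (y) by 16 mm high; from its middle rises a neck 22 (x) by 14 (y) mm, up to 42 mm: grip it across its flats, 14 mm apart. Its seal tab is snapped off, only a stub of 3 mm is left at the +x end. Point: on the neck axis 21 mm above the underside, z up. 40 to 85 g. May be absent.
- broken_2_centre (a point): Loose filter cassette, lying flat: white case 56 (x) by 40 (y) by 16 mm high; from its middle rises a neck 22 (x) by 14 (y) mm, up to 42 mm: grip it across its flats, 14 mm apart. Its seal tab is snapped off, only a stub of 3 mm is left at the +x end. Point: on the neck axis 21 mm above the underside, z up. 40 to 85 g. May be absent.
- broken_3_centre (a point): Loose filter cassette, lying flat: white case 56 (x) by 40 (y) by 16 mm high; from its middle rises a neck 22 (x) by 14 (y) mm, up to 42 mm: grip it across its flats, 14 mm apart. Its seal tab is snapped off, only a stub of 3 mm is left at the +x end. Point: on the neck axis 21 mm above the underside, z up. 40 to 85 g. May be absent.
There are look-alikes about, which are no part of the job. Leave any black look-alike of the part that bears broken_3_centre alone.

How it is judged:
On the way, in this order (a step that is already met when the one before it is completed fails the run):
1. the lid is fully open (at least 83 degrees) (value of joint vent_lid above 1.45 rad), for 0.2 s.
2. every sealed cassette that is there lies flat on a nest floor, the lid still wide open (z of sealed_1_centre in the frame of nest_mid between 0.012 and 0.026 m and x of sealed_1_centre in the frame of nest_mid between -0.04 and 0.04 m and y of sealed_1_centre in the frame of nest_mid between -0.085 and 0.085 m and angle between each of sealed_1_centre, sealed_2_centre, sealed_3_centre's own z axis and vertical below 0.1 rad and z of sealed_2_centre in the frame of nest_mid between 0.012 and 0.026 m and x of sealed_2_centre in the frame of nest_mid between -0.04 and 0.04 m and y of sealed_2_centre in the frame of nest_mid between -0.085 and 0.085 m and z of sealed_3_centre in the frame of nest_mid between 0.012 and 0.026 m and x of sealed_3_centre in the frame of nest_mid between -0.04 and 0.04 m and y of sealed_3_centre in the frame of nest_mid between -0.085 and 0.085 m and value of joint vent_lid above 1.2 rad), for 0.2 s.
At the end, for the whole second after the job is handed in: The lid stands still at 30 degrees open (24 to 36 degrees); every cassette with a seal tab lies flat on a nest floor in the box and every cassette without one lies flat on the floor of the reject tray (within 7 mm of floor height and 0.1 rad of level) (value of joint vent_lid between 0.42 and 0.63 rad and velocity of joint vent_lid between -0.05 and 0.05 rad/s and z of sealed_1_centre in the frame of nest_mid between 0.012 and 0.026 m and x of sealed_1_centre in the frame of nest_mid between -0.04 and 0.04 m and y of sealed_1_centre in the frame of nest_mid between -0.085 and 0.085 m and angle between each of sealed_1_centre, sealed_2_centre, sealed_3_centre, broken_1_centre, broken_2_centre, broken_3_centre's own z axis and vertical below 0.1 rad and z of sealed_2_centre in the frame of nest_mid between 0.012 and 0.026 m and x of sealed_2_centre in the frame of nest_mid between -0.04 and 0.04 m and y of sealed_2_centre in the frame of nest_mid between -0.085 and 0.085 m and z of sealed_3_centre in the frame of nest_mid between 0.012 and 0.026 m and x of sealed_3_centre in the frame of nest_mid between -0.04 and 0.04 m and y of sealed_3_centre in the frame of nest_mid between -0.085 and 0.085 m and z of broken_1_centre in the frame of reject_tray between 0.015 and 0.029 m and x of broken_1_centre in the frame of reject_tray between -0.036 and 0.036 m and y of broken_1_centre in the frame of reject_tray between -0.083 and 0.083 m and z of broken_2_centre in the frame of reject_tray between 0.015 and 0.029 m and x of broken_2_centre in the frame of reject_tray between -0.036 and 0.036 m and y of broken_2_centre in the frame of reject_tray between -0.083 and 0.083 m and z of broken_3_centre in the frame of reject_tray between 0.015 and 0.029 m and x of broken_3_centre in the frame of reject_tray between -0.036 and 0.036 m and y of broken_3_centre in the frame of reject_tray between -0.083 and 0.083 m); the robot touches nothing.
It fails at once if the small sample box is pushed more than 30 mm (distance of small_box from where it was at the start of the episode above 0.03 m).
Of sealed_1, sealed_2, sealed_3 only 2 to 3 are there at a start; the rules pass over those that are not, and their reading is None.
Of broken_1, broken_2, broken_3 only 2 to 3 are there at a start; the rules pass over those that are not, and their reading is None.
At some moment in a run one of sealed_1, sealed_2, sealed_3, broken_1, broken_2, broken_3 may be knocked a few centimetres aside while the robot is not near it.
It also fails if it takes over 210 s, if anything falls off the work surface, if the arm or the gripper's body presses on something with over 40 N, if the wrist force passes 120 N, or if a joint passes its speed limit or range.

ROBOT

A 7-joint arm with a two-finger parallel gripper is mounted at the origin on a cart in front of the work surface, level with it; the furniture and walls round the work are solid. World frame = base frame: x ahead of the robot, y to its left, z up, the work surface at z = 0. Lengths are in m, angles in rad, forces in N, time in s.
With the tool pointing down it reaches from about 0.4 to 0.875 m from the base axis. Payload 19.3 kg.
Tool frame: the origin (TCP) lies at the very end of the fingers, on their centre line; the grasp point (between the pads) lies 19 mm behind it; z points along the fingers, y is the line along which they close (so a half turn about z gives the same grasp; the last joint's range is limited). The gripper opens to 85 mm and grips with 20 to 120 N. Pads are 22 mm wide; open, the fingers measure 114 mm over their backs; the gripper's body (76 mm by 85 mm) begins 54 mm behind the grasp point. The pads swing forward as they close: fully open they stand 13 mm farther back than shut.
Start: joints at [-1.402, 0.521, -0.036, 1.599, 0.021, 1.021, -0.113], TCP at [0.148, 0.607, 0.231] pointing down, gripper open.
Joint ranges: [-2.91, 2.91], [-0.3, 2.13], [-1.5, 1.42], [0.17, 2.43], [-1.26, 4.41], [0.16, 1.93], [-2.52, 2.52]. Speed limits (rad/s): [1.89, 1.89, 2.39, 2.39, 3.01, 3.01, 3.01].

INTERFACE

Orientations are given as [roll, pitch, yaw] about the fixed x, y, z axes, in that order (R = Rz(yaw) Ry(pitch) Rx(roll)).
In Python, from workcell import bot gives the robot as it stands.
- The arm moves only by the tool servo_tool, never from a script. Its argument "plan" is a list of rows, each a list of 7 numbers: the finger opening in cm, from 0 to 8.54, then the shift along the tool's x, y, z in cm, then the turn, a rotation vector about the tool's x, y, z in degrees. In form: [[fingers, x, y, z, wx, wy, wz], ...]. A call has 1 to 10 rows; each row is the pose to reach, as a shift and turn from the pose commanded when the call began, along the tool's axes at that moment; what a row does not reach only later rows make up. A row lasts 1/10 s, in which the tool goes at most 50 mm and 8.59 degrees, less where a joint would pass 70% of its speed; a pose out of reach is approached as far as the arm can. A call with a gripper value outside its range is refused whole. The fingers move at their own pace and stop on an object; "force" is the grip in N (left out, the last holds). Time passes only in rows, so rows that repeat a pose let the fingers close. It gives the time, the measured TCP pose, the force, the opening and the grip force at its end, in the units of the state.
- bot.observe(): the state, without advancing time (a new reading comes with each control period).
- bot.grab_frame(name): name is "side" or "top" or "wrist"; returns a dict with "frame" (384x512x3 uint8, blue, green, red), "mtx" (3x3 intrinsics, pixels), "R" (3x3) and "t" (3): a world point X has camera coordinates R X + t; the wrist camera has in their place "T_tool_cam" (4x4, takes a point from camera to tool coordinates, whose origin is the TCP and whose axes are the flange's). Camera axes: x right, y down, z forward; pixel columns grow to the right and rows downward; lengths in m; the calibration is good to about 2 mm. A picture is of the moment at which its call begins: read the wrist's pose just before it. There is no depth.
- bot.job_done(): hands the job in; it is judged then, once.
The state is a dict: "clock": time; "qpos": joint angles; "qd": joint speeds; "joint_efforts": joint torques, N m; "position": TCP position; "tool_rot": TCP orientation; "force": force on the tool from outside, world axes, zero at the start; "moment": the same for the moment, N m; "grip_width": finger opening in m; "finger_force": force on a finger pad.
Only numpy, scipy, OpenCV 4.12 (cv2) and the standard library are available. Lean on these libraries where they do the work, as an engineer would, in place of code of your own. Each camera call takes 0.05 s, during which the arm holds its last target. There are 200 camera calls.

## Working session

There is one attempt and no reset: what is moved stays moved. The work goes in short steps, Python scripts to look and compute and a tool call to move; the robot and the scene stay as the last step left them, time stands still between calls to the robot, and variables do not carry over. Pictures are saved under pics/ and viewed, at most 14 in all, crops included, and the job is handed in when it is done.

Besides the shell and the picture viewer there is one more tool, called as name(argument=value, ...), one argument or row to a line, values as JSON. servo_tool: Moves the arm, as the interface text tells. Its arguments: {"type":"object","properties":{"plan":{"type":"array","items":{"type":"array","items":{"type":"number"}}},"force":{"type":"number"}},"required":["plan"]}

```bash
mkdir -p pics
cat > h.py <<'E'
import numpy as np,cv2
from scipy.spatial.transform import Rotation as Ro
from workcell import bot
def tool():
    s=bot.observe(); return Ro.from_euler('xyz',s['tool_rot']).as_matrix(),np.array(s['position'])
def cam(name):
    if name=='wrist': R,p=tool()
    f=bot.grab_frame(name)
    if name=='wrist':
        T=np.array(f['T_tool_cam']); Rc=R@T[:3,:3]; c=R@T[:3,3]+p
    else:
        Rc=np.array(f['R']).T; c=-Rc@np.array(f['t'])
    return f['frame'],np.array(f['mtx']),Rc,c
def ray(C,uv,z):
    _,K,Rc,c=C; uv=np.atleast_2d(uv).astype(float)
    d=np.c_[uv,np.ones(len(uv))]@np.linalg.inv(K).T@Rc.T
    return c+d*((z-c[2])/d[:,2])[:,None]
def proj(C,X):
    _,K,Rc,c=C; q=(np.atleast_2d(X)-c)@Rc@K.T; return q[:,:2]/q[:,2:]
def tri(C1,a,C2,b):
    A=[];B=[]
    for C,u in((C1,a),(C2,b)):
        d=C[2]@np.linalg.inv(C[1])@np.r_[u,1.]; d/=np.linalg.norm(d); M=np.eye(3)-np.outer(d,d); A.append(M);B.append(M@C[3])
    return np.linalg.lstsq(np.vstack(A),np.hstack(B),rcond=None)[0]
E
python3 - <<'E'
from h import *
print(bot.observe())
for n in('top','side','wrist'):
    C=cam(n); cv2.imwrite(f'pics/{n}0.png',cv2.resize(C[0],(800,600),interpolation=cv2.INTER_CUBIC)); print(n,C[3],C[2][:,2],C[1][0,0])
E
```

```text
{'clock': 0.0, 'qpos': array([-1.40219459,  0.52202796, -0.03634602,  1.59999702,  0.02119456,
        1.02108674, -0.11279293]), 'qd': array([-0.00045887, -0.00134903, -0.00200361,  0.00261406, -0.00068233,
       -0.00014716, -0.0005074 ]), 'joint_efforts': array([-1.83122123e-03, -9.27080226e+01,  1.97875723e+00, -3.69927478e+01,
        1.75695255e-02,  7.87762518e-03, -5.43794556e-05]), 'position': array([0.14778133, 0.60693528, 0.23072076]), 'tool_rot': array([-3.14046025e+00,  6.65013904e-05,  2.90280115e+00]), 'force': array([ 0.30000753, -0.00701331,  0.25462705]), 'moment': array([-0.01175091,  0.04065389,  0.01603427]), 'finger_force': 0.0, 'grip_width': 0.08539932989097171}
top [0.42215309 0.28154874 1.07436116] [ 0.07848853 -0.00652622 -0.99689366] 418.1014820876229
side [0.48986857 0.9967519  0.68096127] [-0.01285853 -0.7616907  -0.6478132 ] 442.62121912744317
wrist [0.06621652 0.6274384  0.37275541] [ 0.31974454 -0.07816702 -0.94427398] 337.26630470524543
```

View pics/top0.png

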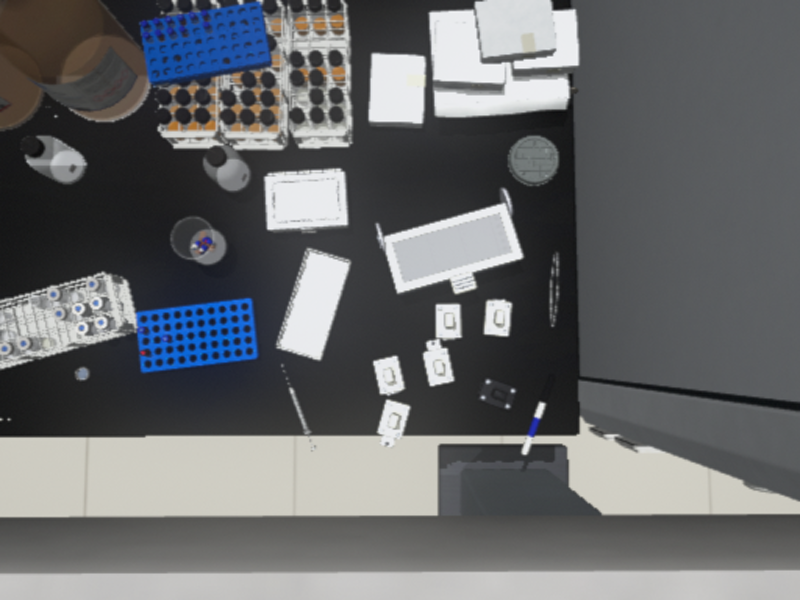

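View pics/side0.png

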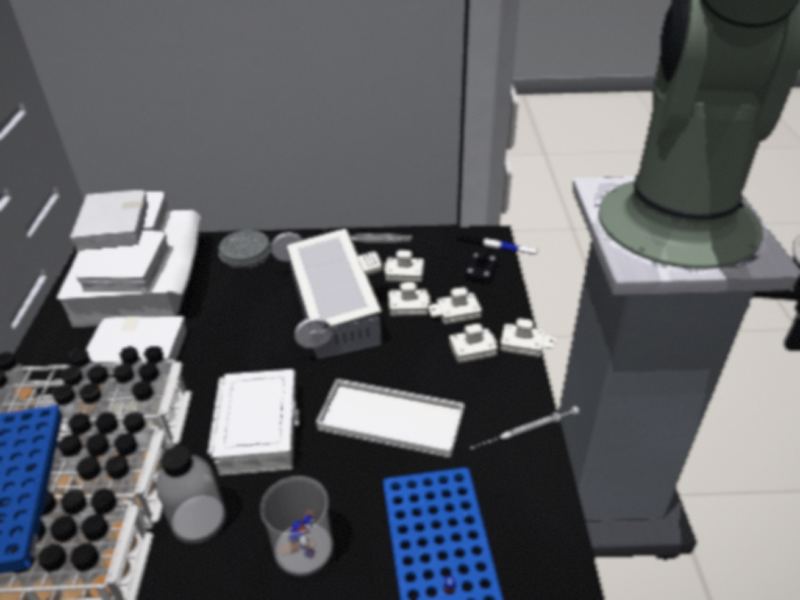

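The top view (800x600) shows the grey box at (455,250) with its lid tab at (463,283), the tray at (313,304) and the small sample box at (306,200). There are five white cassettes, at (449,320), (497,317), (438,363), (388,375) and (394,420). The one at (438,363) has a tab upward and the one at (394,420) a tab downward. A black look-alike sits at (497,393). I'll confirm with an enlarged crop and measure.

Run:
```python
from h import *
C=cam('top'); f=C[0]
print('proj base,tcp',proj(C,[[0,0,0],[.148,.607,.23],[.5,0,0]]))
cr=f[165:300,225:355]; cv2.imwrite('pics/crop0.png',cv2.resize(cr,(578,600),interpolation=cv2.INTER_CUBIC))
g=cv2.cvtColor(f,cv2.COLOR_BGR2GRAY); hsv=cv2.cvtColor(f,cv2.COLOR_BGR2HSV)
m=((g>120)&(hsv[...,1]<60)).astype(np.uint8)
m[275:]=0
cs,_=cv2.findContours(m,cv2.RETR_EXTERNAL,cv2.CHAIN_APPROX_NONE)
for c in cs:
    a=cv2.contourArea(c)
    if a<100: continue
    (u,v),wh,an=cv2.minAreaRect(c)
    if v<100 or u<150: continue
    b=ray(C,cv2.boxPoints(((u,v),wh,an)),0.016)
    e=b[1]-b[0]; e2=b[2]-b[1]
    print(int(a),np.round([u,v],1),np.round(b.mean(0)[:2],4),'L',np.round([np.linalg.norm(e),np.linalg.norm(e2)],3),'ang',np.round(np.degrees([np.arctan2(e[1],e[0]),np.arctan2(e2[1],e2[0])]),1))
```

```text
proj base,tcp [[369.24109862 396.61498489]
 [ 89.68926181 367.02421605]
 [365.11892009 196.07399557]]
265 [252.  266.6] [0.3218 0.2915] L [0.049 0.041] ang [ -16.  -105.9]
340 [248.7 240.1] [0.3878 0.3   ] L [0.041 0.058] ang [ -77.1 -166.9]
716 [283.  219.8] [0.439  0.2132] L [0.137 0.056] ang [ -10.3 -100.2]
331 [318.2 202.9] [0.4816 0.1238] L [0.057 0.042] ang [ -5.3 -94.8]
1937 [200.4 194.1] [0.5043 0.4226] L [0.171 0.077] ang [ -16.7 -107.5]
3260 [288.9 159.2] [0.5939 0.1972] L [0.228 0.146] ang [ -74.4 -165.5]
1846 [195.4 127.5] [0.6757 0.4372] L [0.135 0.098] ang [ -86.  -175.9]
```

View pics/crop0.png

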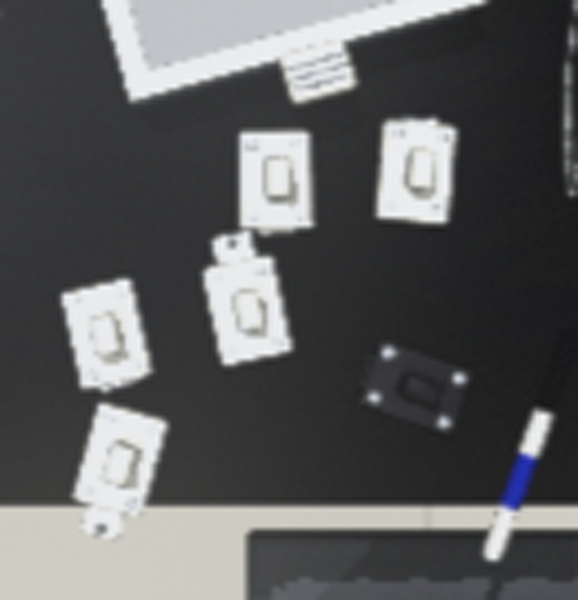

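View pics/wrist0.png

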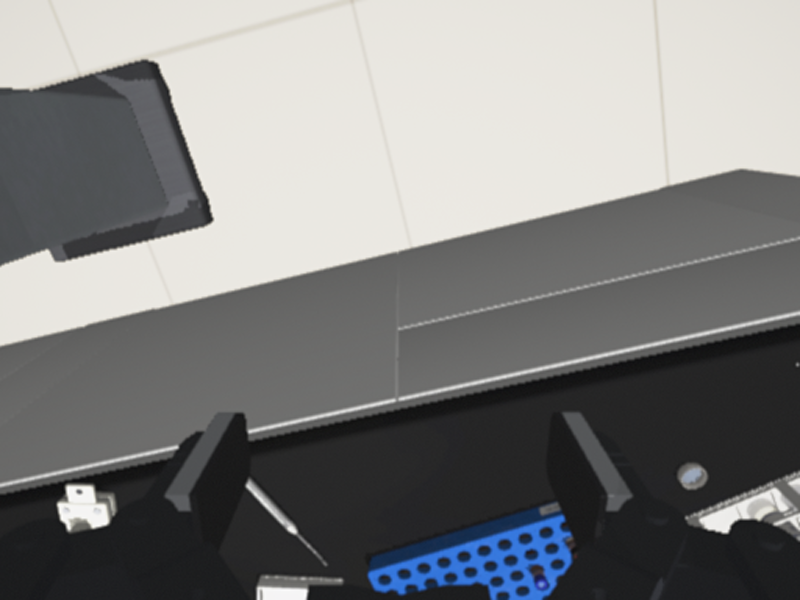

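The crop settles which is which. The cassettes at (449,320) and (388,375) and the one at (497,317) show only stubs, so they are broken. (438,363) and (394,420) have long tabs with a hole, so they are sealed. The black one at (497,393) is the look-alike to leave. I'll move the wrist camera over the work for near measurements.

```bash
cat >> h.py <<'E'
def to(x,y,z,yaw,tilt=0):
    "shift (cm) and turn (deg) for tool-down target; yaw in deg of tool (rpy yaw, roll=180)"
    R,p=tool(); Rt=Ro.from_euler('xyz',[180,tilt,yaw],degrees=True).as_matrix()
    print('to',np.round(R.T@(np.array([x,y,z])-p)*100,2),np.round(np.degrees(Ro.from_matrix(R.T@Rt).as_rotvec()),1))
E
python3 -c "
from h import *
C=cam('top')
print(ray(C,[[463*.64,283*.64]],.058),ray(C,[[398*.64,292*.64],[522*.64,258*.64]],.057))
to(.5,.22,.34,180+15)"
```

```text
[[0.53247429 0.18298397 0.058     ]] [[0.51841272 0.28471638 0.057     ]
 [0.57212256 0.08975878 0.057     ]]
to [-43.37 -29.29 -10.88] [ -0.   -0.  -28.7]
```

servo_tool(
  plan=[
    [8.5, 0, 0, -5, 0, 0, 0],
    [8.5, 0, 0, -10.9, 0, 0, -5],
    [8.5, -4, -2.7, -10.9, 0, 0, -10],
    [8.5, -8, -5.4, -10.9, 0, 0, -16],
    [8.5, -12, -8, -10.9, 0, 0, -22],
    [8.5, -16, -10.8, -10.9, 0, 0, -28.7],
    [8.5, -20, -13.5, -10.9, 0, 0, -28.7],
    [8.5, -24, -16.2, -10.9, 0, 0, -28.7],
    [8.5, -28, -18.9, -10.9, 0, 0, -28.7],
    [8.5, -32, -21.6, -10.9, 0, 0, -28.7],
  ],
)

```text
clock: 1.25
position: [0.4087, 0.3199, 0.3405]
tool_rot: [3.141, 0.0, -2.88]
force: [0.6, 0.6, -0.6]
grip_width: 0.0852
finger_force: 0.0
```

```bash
python3 -c "
from h import *
to(.5,.22,.34,180+15)"
```

```text
to [ -6.23 -12.02   0.05] [0. 0. 0.]
```

servo_tool(
  plan=[
    [8.5, -2.1, -4, 0, 0, 0, 0],
    [8.5, -4.2, -8, 0, 0, 0, 0],
    [8.5, -6.2, -12, 0, 0, 0, 0],
    [8.5, -6.2, -12, 0, 0, 0, 0],
    [8.5, -6.2, -12, 0, 0, 0, 0],
    [8.5, -6.2, -12, 0, 0, 0, 0],
  ],
)

```text
clock: 1.85
position: [0.4981, 0.2227, 0.3403]
tool_rot: [3.141, -0.0, -2.878]
force: [-0.2, 0.0, 0.3]
grip_width: 0.0854
finger_force: 0.0
```

```bash
python3 -c "
from h import *
C=cam('wrist'); print(C[3]); import pickle; pickle.dump(C,open('w1.pkl','wb'))
cv2.imwrite('pics/w1.png',cv2.resize(C[0],(800,600),interpolation=cv2.INTER_CUBIC))"
```

```text
[0.41702305 0.20083682 0.48222457]
```

View pics/w1.png

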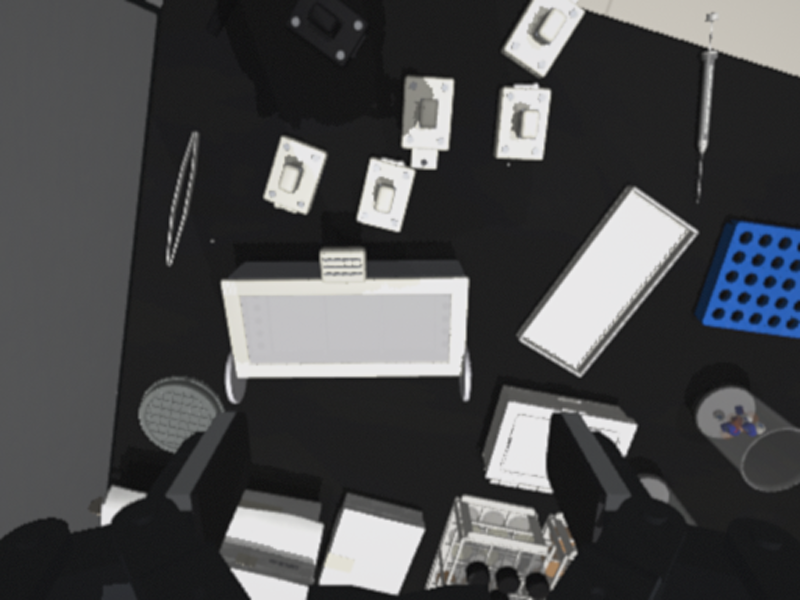

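The wrist view shows the lid at corners (222,280), (468,277), (468,377), (235,377), with its tab at (343,265). The tray is at (608,280). The broken cassettes are at (296,175), (386,194) and (523,122), the sealed ones at (427,115), which is in shadow, and (543,35), and the black look-alike at (327,25). Next I'll measure these.

```bash
cat > meas.py <<'E'
from h import *
def rects(C,thr,z,amin,amax,k=0,box=None):
    g=cv2.cvtColor(C[0],cv2.COLOR_BGR2GRAY); g=cv2.resize(g,None,fx=4,fy=4,interpolation=cv2.INTER_CUBIC)
    m=(g>thr).astype(np.uint8)
    if k: m=cv2.morphologyEx(m,cv2.MORPH_CLOSE,np.ones((9,9),np.uint8)); m=cv2.morphologyEx(m,cv2.MORPH_OPEN,cv2.getStructuringElement(cv2.MORPH_ELLIPSE,(k,k)))
    out=[]
    for c in cv2.findContours(m,cv2.RETR_EXTERNAL,cv2.CHAIN_APPROX_NONE)[0]:
        uv=(c[:,0,:]+.5)/4-.5; W=ray(C,uv,z)
        r=cv2.minAreaRect((W[:,:2]*1000).astype(np.float32)); a=r[1][0]*r[1][1]
        if not amin<a<amax: continue
        uc=proj(C,[[r[0][0]/1000,r[0][1]/1000,z]])[0]
        w,h=r[1]; an=r[2]
        if w<h: w,h,an=h,w,an+90
        out.append((uc,np.array(r[0]),w,h,(an+90)%180-90)); print('px',np.round(uc*1.5625),'xy',np.round(r[0],1),'LxW %.1f %.1f long axis %.1f'%(w,h,(an+90)%180-90))
    return out
E
python3 - <<'E'
from meas import *
import pickle
C=pickle.load(open('w1.pkl','rb'))
print('cass');rects(C,85,.016,1200,4500,45)
print('tray');rects(C,130,.014,8000,20000,9)
T=cam('top'); print('top cass'); rects(T,85,.016,1200,4500,25)
q=lambda *a:np.array(a)*.64
print('lid corners', ray(C,[q(222,280),q(468,277),q(235,377),q(468,377)],.057))
a=ray(C,[q(343,265)],.064);print('tab',a, 'tri',tri(C,q(343,265),T,q(463,283)))
E
```

```text
cass
px [271. 581.] xy [932.6 189.8] LxW 81.9 53.8 long axis -75.0
px [114. 501.] xy [867.    6.2] LxW 47.5 26.0 long axis -30.2
px [610. 424.] xy [639.7 485.1] LxW 64.3 33.5 long axis 72.0
px [717. 409.] xy [595.5 581.9] LxW 57.8 37.7 long axis -12.5
px [385. 194.] xy [475.8 205.8] LxW 60.5 41.4 long axis 0.9
px [294. 177.] xy [482.5 126. ] LxW 60.5 41.9 long axis -5.9
px [522. 122.] xy [389.  301.5] LxW 60.3 41.8 long axis 12.9
px [426. 124.] xy [411.1 224.4] LxW 73.5 41.1 long axis 11.5
tray
px [370. 556.] xy [869.8 290.4] LxW 113.4 93.6 long axis -2.7
px [605. 287.] xy [505.7 424.3] LxW 170.9 76.1 long axis -16.8
px [656.  38.] xy [301.4 383.9] LxW 242.6 54.7 long axis -74.9
top cass
px [388. 375.] xy [387.6 300.2] LxW 61.6 44.1 long axis 13.0
px [437. 356.] xy [418.6 222.6] LxW 94.9 47.0 long axis 2.9
px [209. 250.] xy [591.9 592.6] LxW 60.2 44.9 long axis -49.8
px [335.  77.] xy [882.1 389.9] LxW 58.5 52.8 long axis 0.3
lid corners [[0.57537193 0.09112232 0.057     ]
 [0.51921745 0.2897581  0.057     ]
 [0.66224056 0.11630362 0.057     ]
 [0.60803304 0.31791187 0.057     ]]
tab [[0.53437352 0.18648797 0.064     ]] tri [0.52945893 0.18626187 0.08275689]
```

```bash
python3 -c "
from h import *
to(.534,.1865,.11,195.5)"
```

```text
to [-2.53 -4.45 23.03] [ 0.  -0.  -0.4]
```

servo_tool(
  plan=[
    [8.5, -1.2, -2.2, 4, 0, 0, -0.4],
    [8.5, -2.5, -4.4, 8, 0, 0, -0.4],
    [8.5, -2.5, -4.4, 12, 0, 0, -0.4],
    [8.5, -2.5, -4.4, 16, 0, 0, -0.4],
    [8.5, -2.5, -4.4, 20, 0, 0, -0.4],
    [8.5, -2.5, -4.4, 23, 0, 0, -0.4],
    [8.5, -2.5, -4.4, 23, 0, 0, -0.4],
    [8.5, -2.5, -4.4, 23, 0, 0, -0.4],
  ],
)

```text
clock: 2.75
position: [0.5342, 0.1864, 0.111]
tool_rot: [3.142, -0.0, -2.872]
force: [-0.8, -0.4, 1.2]
grip_width: 0.085
finger_force: 0.0
```

```bash
python3 -c "
from h import *
C=cam('wrist'); import pickle; pickle.dump(C,open('w2.pkl','wb'))
cv2.imwrite('pics/w2.png',cv2.resize(C[0],(800,600),interpolation=cv2.INTER_CUBIC)); print(tool()[1])"
```

```text
[0.53475543 0.1865158  0.11183968]
```

View pics/w2.png

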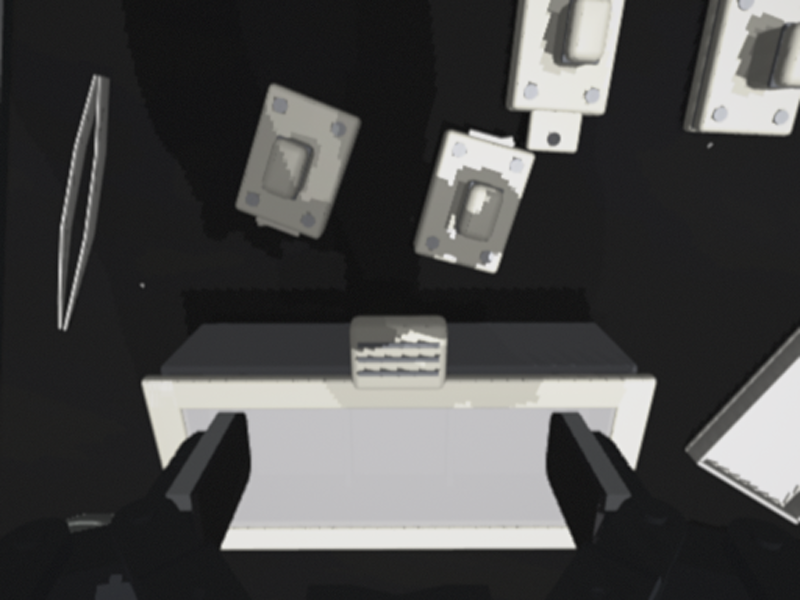

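The near view shows the tab at (399,355), centred between the fingers, and the lid's front corners at (144,378) and (656,377).

```bash
python3 -c "
from h import *
import pickle
A,B=[pickle.load(open(f,'rb')) for f in('w1.pkl','w2.pkl')]
q=lambda *a:np.array(a)*.64
L=[tri(A,q(222,280),B,q(144,378)),tri(A,q(468,277),B,q(656,377))]; print(L)
d=L[1]-L[0]; print('yaw',np.degrees(np.arctan2(-d[0],d[1])))
print('tab',tri(A,q(343,266),B,q(399,357)), ray(B,[q(350,388),q(447,388)],.064),ray(B,[q(399,335)],.064))
t=(L[0]+L[1])/2; ax=np.array([d[1],-d[0],0])/np.hypot(d[0],d[1]); c=t-.013*ax; print('tab c',c,'hinge',t+.094*ax)
to(c[0],c[1],.050,195.5)"
```

```text
[array([0.57240904, 0.09278353, 0.0646082 ]), array([0.51739724, 0.2880304 , 0.06514552])]
yaw 15.735451050667438
tab [0.53300616 0.18683326 0.07222271] [[0.55515047 0.17243235 0.064     ]
 [0.54478533 0.20996083 0.064     ]] [[0.5277915  0.18525372 0.064     ]]
tab c [0.53239033 0.18688142 0.06487686] hinge [0.63538041 0.21589939 0.06487686]
to [0.23 0.1  6.18] [ 0.   0.1 -0.1]
```

servo_tool(
  plan=[
    [8.5, 0, 0, 3, 0, 0, 0],
    [8.5, 0, 0, 6, 0, 0, 0],
    [8.5, 0, 0, 6.1, 0, 0, 0],
    [3, 0, 0, 6.1, 0, 0, 0],
    [3, 0, 0, 6.1, 0, 0, 0],
    [3, 0, 0, 6.1, 0, 0, 0],
    [3, 0, 0, 6.1, 0, 0, 0],
    [3, 0, 0, 6.1, 0, 0, 0],
    [3, 0, 0, 6.1, 0, 0, 0],
  ],
  force=30,
)

```text
clock: 3.7
position: [0.5331, 0.1862, 0.0507]
tool_rot: [3.141, -0.001, -2.872]
force: [-11.1, 0.2, 6.1]
grip_width: 0.0349
finger_force: 57.1
```

```bash
cat > pics/../arc.py <<'E'
from h import *
import sys
# lid arc in tool coords (tool x = -box x, tool z = down), from th0 to th
def P(th): return np.array([-.107*np.cos(th)-.006*np.sin(th)*-1, .107*np.sin(th)+.006*np.cos(th)])
th0,th1,n=map(float,sys.argv[1:4])
for t in np.linspace(th0,th1,int(n)+1)[1:]:
    d=(P(t)-P(th0))*100; print('%.2f: x %.2f z %.2f'%(t,-d[0],-d[1]))
E
python3 arc.py 0 1.7 17
```

```text
0.10: x -0.11 z -1.07
0.20: x -0.33 z -2.11
0.30: x -0.66 z -3.14
0.40: x -1.08 z -4.12
0.50: x -1.60 z -5.06
0.60: x -2.21 z -5.94
0.70: x -2.90 z -6.75
0.80: x -3.68 z -7.49
0.90: x -4.52 z -8.15
1.00: x -5.42 z -8.73
1.10: x -6.38 z -9.21
1.20: x -7.38 z -9.59
1.30: x -8.42 z -9.87
1.40: x -9.47 z -10.05
1.50: x -10.54 z -10.12
1.60: x -11.61 z -10.08
1.70: x -12.67 z -9.93
```

servo_tool(
  plan=[
    [3, -0.1, 0, -1.1, 0, 0, 0],
    [3, -0.3, 0, -2.1, 0, 0, 0],
    [3, -0.7, 0, -3.1, 0, 0, 0],
    [3, -1.1, 0, -4.1, 0, 0, 0],
    [3, -1.6, 0, -5.1, 0, 0, 0],
    [3, -2.2, 0, -5.9, 0, 0, 0],
    [3, -2.9, 0, -6.8, 0, 0, 0],
    [3, -3.7, 0, -7.5, 0, 0, 0],
    [3, -3.7, 0, -7.5, 0, 0, 0],
  ],
)

```text
clock: 4.6
position: [0.5713, 0.1968, 0.126]
tool_rot: [3.141, 0.003, -2.872]
force: [-2.3, 5.6, -1.5]
grip_width: 0.0351
finger_force: 34.4
```

```bash
python3 - <<'E'
from h import *
C=cam('side'); cv2.imwrite('pics/s1.png',cv2.resize(C[0][130:260,130:330],(800,520),interpolation=cv2.INTER_CUBIC))
E
python3 arc.py 0.8 1.7 9
```

```text
0.90: x -0.84 z -0.66
1.00: x -1.75 z -1.23
1.10: x -2.71 z -1.71
1.20: x -3.71 z -2.10
1.30: x -4.74 z -2.38
1.40: x -5.80 z -2.55
1.50: x -6.87 z -2.62
1.60: x -7.94 z -2.58
1.70: x -9.00 z -2.44
```

View pics/s1.png

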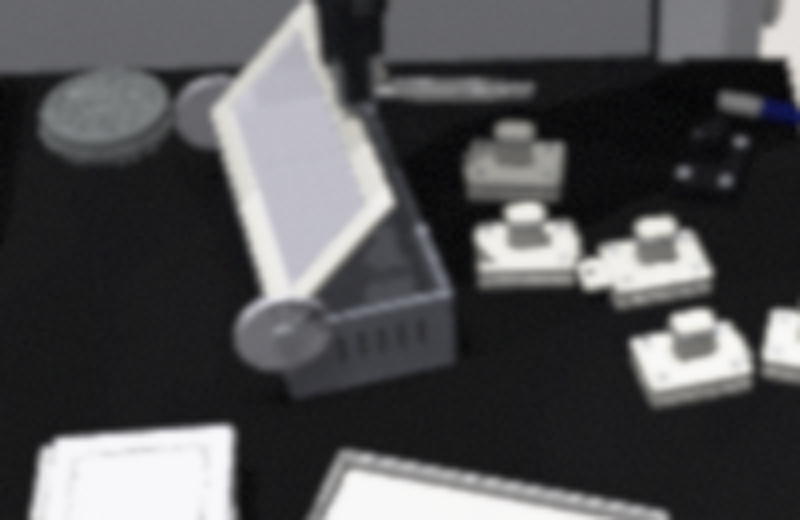

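The side view shows the lid open about 45 degrees, with its front corner at (390,200) and the hinge dial at (285,330). It is swinging as planned, so I'll continue.

servo_tool(
  plan=[
    [3, -0.8, 0, -0.7, 0, 0, 0],
    [3, -1.8, 0, -1.2, 0, 0, 0],
    [3, -2.7, 0, -1.7, 0, 0, 0],
    [3, -3.7, 0, -2.1, 0, 0, 0],
    [3, -4.7, 0, -2.4, 0, 0, 0],
    [3, -5.8, 0, -2.6, 0, 0, 0],
    [3, -6.9, 0, -2.6, 0, 0, 0],
    [3, -7.9, 0, -2.6, 0, 0, 0],
    [3, -8.6, 0, -2.5, 0, 0, 0],
    [3, -9, 0, -2.4, 0, 0, 0],
  ],
)

```text
clock: 5.65
position: [0.6573, 0.2209, 0.1497]
tool_rot: [3.14, 0.001, -2.872]
force: [-4.2, 5.2, 8.0]
grip_width: 0.0349
finger_force: 29.1
```

servo_tool(
  plan=[
    [3, 0, 0, 0, 0, 0, 0],
    [3, 0, 0, 0, 0, 0, 0],
    [3, 0, 0, 0, 0, 0, 0],
  ],
)

```text
clock: 5.95
position: [0.6572, 0.2208, 0.1497]
tool_rot: [3.14, 0.002, -2.872]
force: [-1.7, 7.0, 1.9]
grip_width: 0.0349
finger_force: 29.7
```

servo_tool(
  plan=[
    [8.5, 0, 0, 0, 0, 0, 0],
    [8.5, 0, 0, 0, 0, 0, 0],
    [8.5, 0, 0, 0, 0, 0, 0],
    [8.5, 0, 0, 0, 0, 0, 0],
    [8.5, 0, 0, -3, 0, 0, 0],
    [8.5, 0, 0, -7, 0, 0, 0],
    [8.5, 3, 0, -10, 0, 0, 0],
    [8.5, 7, 0, -10, 0, 0, 0],
    [8.5, 12, 0, -10, 0, 0, 0],
    [5, 17, 0, -10, 0, 0, 0],
  ],
)

```text
clock: 6.95
position: [0.491, 0.1737, 0.2483]
tool_rot: [-3.142, 0.0, -2.873]
force: [0.7, 0.1, 0.5]
grip_width: 0.0726
finger_force: 0.0
```

```bash
python3 -c "
from h import *
to(.412,.2225,.2,191.5)"
```

```text
to [6.32 6.81 4.83] [-0.   0.   3.9]
```

servo_tool(
  plan=[
    [5, 2, 2, 1.5, 0, 0, 2],
    [5, 4, 4.5, 3, 0, 0, 3.9],
    [5, 6.3, 6.8, 4.8, 0, 0, 3.9],
    [5, 6.3, 6.8, 4.8, 0, 0, 3.9],
    [5, 6.3, 6.8, 4.8, 0, 0, 3.9],
    [5, 6.3, 6.8, 4.8, 0, 0, 3.9],
  ],
)

```text
clock: 7.55
position: [0.4148, 0.2229, 0.2008]
tool_rot: [3.142, 0.001, -2.941]
force: [0.0, -1.3, 0.6]
grip_width: 0.0499
finger_force: 0.0
```

```bash
python3 -c "
from h import *
C=cam('wrist'); import pickle; pickle.dump(C,open('w3.pkl','wb'))
cv2.imwrite('pics/w3.png',cv2.resize(C[0],(800,600),interpolation=cv2.INTER_CUBIC)); print(tool()[1])"
```

```text
[0.41484454 0.22280707 0.20070198]
```

View pics/w3.png

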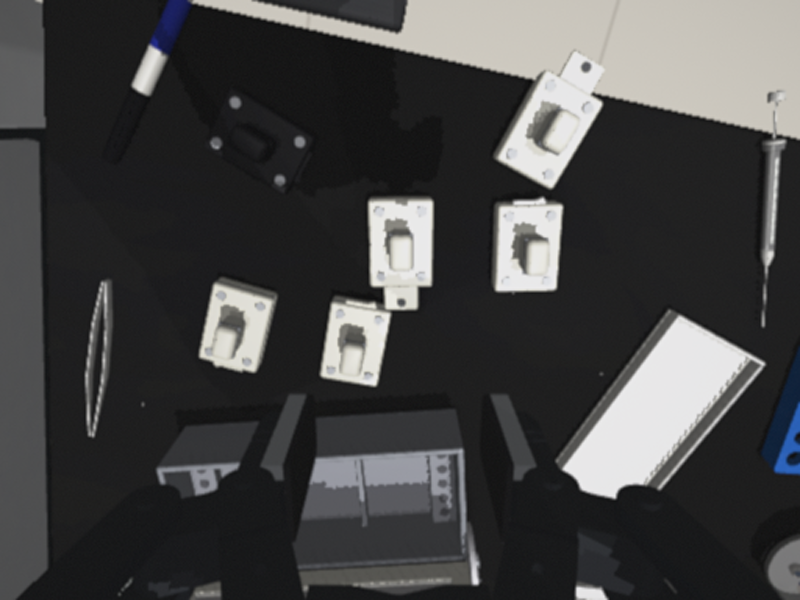

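The view shows all five cassettes. Sealed: (400,244), with its tab end at (401,300), and (550,130), with its tab at (584,68). Broken: (528,247), (357,343) and (237,327). The black look-alike is at (260,140). The box is open below and the tray is at (665,400).

Run:
```python
from meas import *
import pickle
C=pickle.load(open('w3.pkl','rb'))
rects(C,95,.016,1500,4500,61)
A=pickle.load(open('w1.pkl','rb'))
q=lambda *a:np.array(a)*.64
S={'S1':[(378,211),(420,211),(381,278),(422,276)],'S2':[(550,85),(592,107),(510,153),(553,176)],'B3':[(510,217),(551,217),(505,281),(549,280)],'B1':[(344,310),(383,315),(333,371),(371,379)],'B2':[(221,295),(265,304),(208,349),(247,361)]}
for k,v in S.items():
    W=ray(C,np.array(v)*.64,.016); d=(W[0]+W[1]-W[2]-W[3]); print(k,np.round(W.mean(0)*1000,1),'axis', np.round(np.degrees(np.arctan2(-d[1],-d[0])),1))
n={'S1':(402,253),'S2':(561,130),'B3':(537,257),'B1':(352,358),'B2':(227,342)}
for k,v in n.items(): print(k,'neck top',np.round(ray(C,[q(*v)],.042)*1000,1))
print('height check S1 neck', tri(A,q(429,112),C,q(402,253)),'B3',tri(A,q(529,122),C,q(537,257)))
to(.403,.2225,.1,191.5)
```

```text
px [376. 470.] xy [572.  238.8] LxW 94.6 29.1 long axis -75.1
px [354. 342.] xy [474.9 205.7] LxW 60.3 40.7 long axis 0.7
px [235. 330.] xy [481.7 126.2] LxW 59.1 41.5 long axis -5.9
px [527. 246.] xy [388.4 301.4] LxW 59.7 40.9 long axis 12.8
px [400. 251.] xy [407.1 223.3] LxW 66.3 40.6 long axis 12.0
S1 [403.3 222.5  16. ] axis 13.7
S2 [319.1 295.8  16. ] axis -15.6
B3 [390.2 302.8  16. ] axis 13.1
B1 [476.  208.1  16. ] axis 0.5
B2 [480.3 126.1  16. ] axis -8.4
S1 neck top [[402.3 223.2  42. ]]
S2 neck top [[318.6 293.8  42. ]]
B3 neck top [[389.  301.1  42. ]]
B1 neck top [[474.3 206.1  42. ]]
B2 neck top [[479.  128.4  42. ]]
height check S1 neck [0.40257396 0.22303116 0.04089848] B3 [0.38913548 0.30121428 0.04129476]
to [ 1.18  0.2  10.07] [ 0.   0.1 -0.1]
```

servo_tool(
  plan=[
    [5, 1.2, 0.1, 4, 0, 0, -0.5],
    [5, 1.2, 0.1, 8.5, 0, 0, -0.5],
    [5, 1.2, 0.1, 13, 0, 0, -0.5],
    [5, 1.2, 0.1, 16, 0, 0, -0.5],
    [5, 1.2, 0.1, 18, 0, 0, -0.5],
    [5, 1.2, 0.1, 18, 0, 0, -0.5],
    [0.8, 1.2, 0.1, 18, 0, 0, -0.5],
    [0.8, 1.2, 0.1, 18, 0, 0, -0.5],
    [0.8, 1.2, 0.1, 18, 0, 0, -0.5],
    [0.8, 1.2, 0.1, 18, 0, 0, -0.5],
  ],
  force=30,
)

```text
clock: 8.6
position: [0.4028, 0.2221, 0.0216]
tool_rot: [3.141, 0.002, -2.932]
force: [0.4, -1.2, 6.9]
grip_width: 0.0135
finger_force: 30.1
```

servo_tool(
  plan=[
    [0.8, 0, 0, 0, 0, 0, 0],
    [0.8, 0, 0, 0, 0, 0, 0],
    [0.8, 0, 0, -3, 0, 0, 0],
    [0.8, 0, 0, -7, 0, 0, 0],
    [0.8, 0, 0, -12, 0, 0, 0],
    [0.8, 0, 0, -12, 0, 0, 0],
  ],
)

```text
clock: 9.2
position: [0.4043, 0.2232, 0.1464]
tool_rot: [3.138, 0.009, -2.932]
force: [0.3, -0.1, -2.3]
grip_width: 0.0133
finger_force: 29.6
```

```bash
python3 -c "
from h import *
x=np.array([.963,.269]);y=np.array([-.269,.963]);b=np.array([.592,.2035])
g=b-.008*x+.054*y; print(g)
to(*g,.14,195.6)"
```

```text
[0.56977 0.25335]
to [-16.8   -0.48   0.78] [ 0.2  0.5 -3.6]
```

servo_tool(
  plan=[
    [0.8, -4, 0, -1, 0, 0, -1],
    [0.8, -8.5, -0.2, -1, 0, 0, -2],
    [0.8, -13, -0.4, -1, 0, 0, -3],
    [0.8, -16.8, -0.5, -1, 0, 0.5, -3.6],
    [0.8, -16.8, -0.5, -1, 0, 0.5, -3.6],
    [0.8, -16.8, -0.5, -1, 0, 0.5, -3.6],
    [0.8, -16.8, -0.5, -1, 0, 0.5, -3.6],
  ],
)

```text
clock: 9.9
position: [0.5665, 0.2518, 0.1507]
tool_rot: [3.141, -0.009, -2.869]
force: [0.0, -0.5, -0.9]
grip_width: 0.0131
finger_force: 29.5
```

```bash
python3 -c "
from h import *
C=cam('wrist'); import pickle; pickle.dump(C,open('w4.pkl','wb'))
cv2.imwrite('pics/w4.png',cv2.resize(C[0],(800,600),interpolation=cv2.INTER_CUBIC)); print(tool()[1])"
```

```text
[0.56648488 0.25189796 0.15079302]
```

View pics/w4.png

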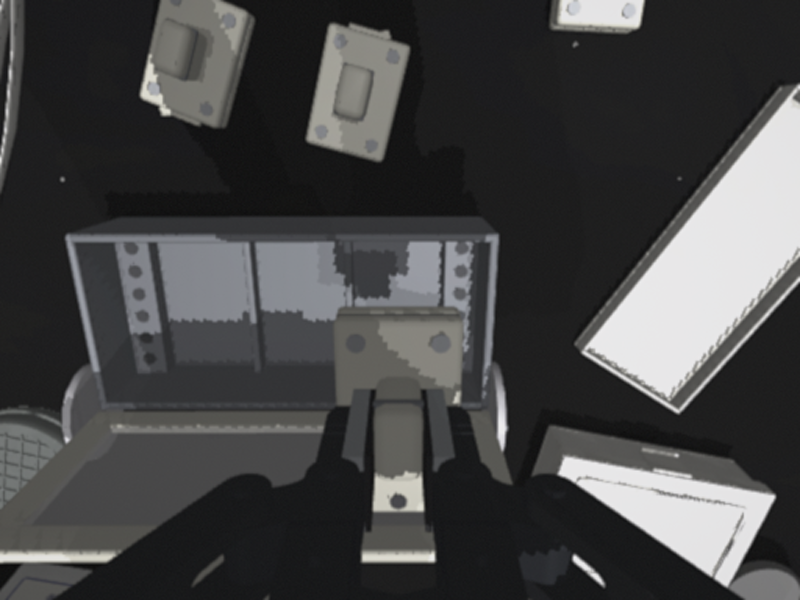

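The view shows the open box, with its front top corners at (67,235) and (498,235), dividers near x=256 and x=350, and the left ledge edge at x=443. The held cassette is over the left nest with its tab toward the rear.

Run:
```python
from h import *
import pickle
C=pickle.load(open('w4.pkl','rb'))
F=ray(C,np.array([(67,235),(498,235)])*.64,.052); d=F[1]-F[0]; L=np.linalg.norm(d); y=d/L; x=np.array([y[1],-y[0],0])
print('front',F[:,:2],L,'yaw',np.degrees(np.arctan2(x[1],x[0])))
b=F.mean(0)+.046*x; print('box',b)
rel=lambda p,z:(lambda W:(round(1000*float((W-b)@x),1),round(1000*float((W-b)@y),1)))(ray(C,[np.array(p)*.64],z)[0])
print('divs',rel((251,240),.018),rel((258,365),.018),rel((353,243),.018),rel((443,243),.018),rel((162,243),.018))
print('rear inner',rel((150,404),.052),rel((300,406),.052))
p=tool()[1]; print('tool',(p-b)@x,(p-b)@y)
g=b-.008*x+.054*y; to(g[0],g[1],.0275,180+np.degrees(np.arctan2(x[1],x[0])))
```

```text
front [[0.57295557 0.09508649]
 [0.51938435 0.28693092]] 0.19918373791938446 yaw 15.602020041177923
box [0.590475   0.20338058 0.052     ]
divs (-36.7, -24.3) (35.8, -26.8) (-35.1, 29.6) (-35.1, 77.3) (-35.1, -71.6)
rear inner (42.0, -74.5) (43.1, 2.8)
tool -0.01005722427631259 0.05318189794674597
to [-0.31  0.08 12.33] [ 0.  -0.5  0. ]
```

servo_tool(
  plan=[
    [0.8, -0.3, 0.1, 4, 0, -0.5, 0],
    [0.8, -0.3, 0.1, 8, 0, -0.5, 0],
    [0.8, -0.3, 0.1, 10, 0, -0.5, 0],
    [0.8, -0.3, 0.1, 11.5, 0, -0.5, 0],
    [0.8, -0.3, 0.1, 12.2, 0, -0.5, 0],
    [0.8, -0.3, 0.1, 12.2, 0, -0.5, 0],
    [0.8, -0.3, 0.1, 12.2, 0, -0.5, 0],
  ],
)

```text
clock: 10.65
position: [0.5693, 0.2537, 0.0292]
tool_rot: [3.141, 0.001, -2.869]
force: [-0.6, 0.5, -1.2]
grip_width: 0.0132
finger_force: 29.9
```

servo_tool(
  plan=[
    [0.8, 0, 0, 0.1, 0, 0, 0],
    [0.8, 0, 0, 0.1, 0, 0, 0],
    [3, 0, 0, 0.1, 0, 0, 0],
    [3, 0, 0, 0.1, 0, 0, 0],
    [3, 0, 0, 0.1, 0, 0, 0],
    [3, 0, 0, -3, 0, 0, 0],
    [3, 0, 0, -7, 0, 0, 0],
    [3, 0, 0, -12, 0, 0, 0],
    [3, 4, 0, -14, 0, 0, 0],
    [3, 8, 0, -14, 0, 0, 0],
  ],
)

```text
clock: 11.65
position: [0.4924, 0.2321, 0.171]
tool_rot: [3.14, 0.005, -2.87]
force: [-0.1, 0.7, -1.1]
grip_width: 0.0301
finger_force: 0.0
```

```bash
python3 -c "
from h import *
to(.328,.292,.17,164.4)
to(.328,.292,.17,180+164.4)
print(bot.observe()['qpos'])"
```

```text
to [14.23 10.19  0.05] [ 0.2  0.2 31.2]
to [14.23 10.19  0.05] [  -0.3    0.2 -148.8]
[-0.59644787  0.46888795  0.06357644  1.88034089 -0.0407816   0.78846986
  1.33166446]
```

servo_tool(
  plan=[
    [5, 2.8, 2, 0, 0, 0, 6],
    [5, 5.6, 4, 0, 0, 0, 12],
    [5, 8.4, 6, 0, 0, 0, 18],
    [5, 11.2, 8, 0, 0, 0, 24],
    [5, 14.2, 10.2, 0, 0, 0, 31.2],
    [5, 14.2, 10.2, 0, 0, 0, 31.2],
    [5, 14.2, 10.2, 0, 0, 0, 31.2],
    [5, 14.2, 10.2, 0, 0, 0, 31.2],
  ],
)

```text
clock: 12.45
position: [0.3284, 0.2916, 0.1684]
tool_rot: [3.141, 0.0, 2.87]
force: [0.3, -0.8, -0.1]
grip_width: 0.05
finger_force: 0.0
```

```bash
python3 -c "
from meas import *
C=cam('wrist'); import pickle; pickle.dump(C,open('w5.pkl','wb'))
cv2.imwrite('pics/w5.png',cv2.resize(C[0],(800,600),interpolation=cv2.INTER_CUBIC)); print(tool()[1])
rects(C,95,.016,1500,4500,61)
"
```

```text
[0.3285079  0.29145704 0.16836709]
px [341. 510.] xy [478.  210.4] LxW 68.3 42.1 long axis -10.2
px [439. 361.] xy [387.5 302.2] LxW 60.3 41.2 long axis 12.7
px [397. 252.] xy [314.4 296.1] LxW 65.6 40.4 long axis -15.8
```

View pics/w5.png

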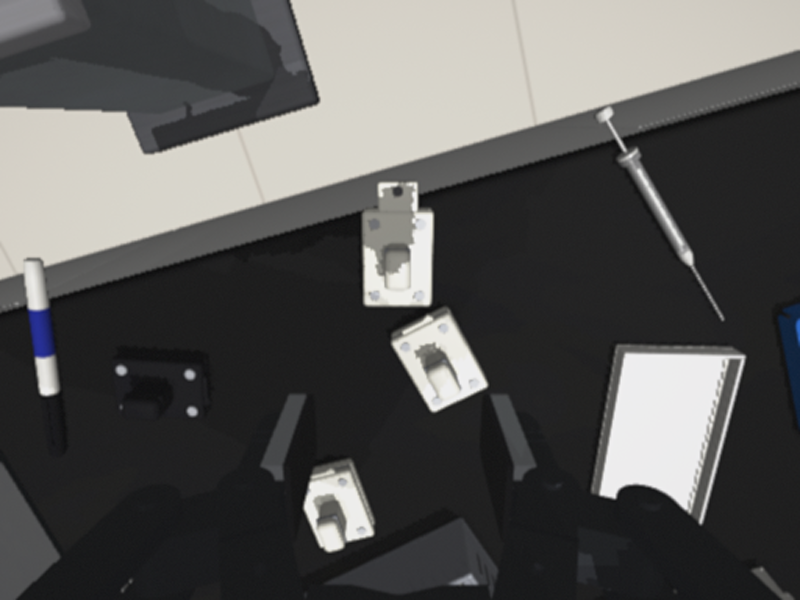

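Sealed cassette 2 lies at (397,255) with its tab end at (398,190). Broken 3 is at (438,360), and nothing has moved.

```bash
python3 -c "
from h import *
import pickle
C=pickle.load(open('w5.pkl','rb'));q=np.array
print(ray(C,[q((396.5,259))*.64],.016),ray(C,[q((398,274))*.64],.042))
to(.3185,.2947,.0215,164.2)
"
```

```text
[[0.31831071 0.29454642 0.016     ]] [[0.32009224 0.2948923  0.042     ]]
to [ 1.05  0.04 14.69] [0.  0.  0.2]
```

servo_tool(
  plan=[
    [5, 1, 0, 4, 0, 0, 0],
    [5, 1, 0, 8, 0, 0, 0],
    [5, 1, 0, 12, 0, 0, 0],
    [5, 1, 0, 14, 0, 0, 0],
    [5, 1, 0, 14.7, 0, 0, 0],
    [5, 1, 0, 14.7, 0, 0, 0],
    [0.8, 1, 0, 14.7, 0, 0, 0],
    [0.8, 1, 0, 14.7, 0, 0, 0],
    [0.8, 1, 0, 14.7, 0, 0, 0],
    [0.8, 1, 0, 14.7, 0, 0, 0],
  ],
  force=30,
)

```text
clock: 13.5
position: [0.3185, 0.2951, 0.0224]
tool_rot: [3.14, 0.001, 2.87]
force: [-1.2, -1.8, 12.1]
grip_width: 0.0133
finger_force: 30.3
```

servo_tool(
  plan=[
    [0.8, 0, 0, 0, 0, 0, 0],
    [0.8, 0, 0, 0, 0, 0, 0],
    [0.8, 0, 0, -3, 0, 0, 0],
    [0.8, 0, 0, -7, 0, 0, 0],
    [0.8, 0, 0, -12, 0, 0, 0],
    [0.8, 0, 0, -12.5, 0, 0, 0],
    [0.8, 0, 0, -12.5, 0, 0, 0],
  ],
)

```text
clock: 14.2
position: [0.3185, 0.2954, 0.1482]
tool_rot: [3.137, 0.001, 2.87]
force: [-0.8, -0.2, -1.3]
grip_width: 0.0133
finger_force: 29.7
```

```bash
python3 -c "
from h import *
x=np.array([.963,.269]);y=np.array([-.269,.963]);b=np.array([.5905,.2034])
g=b+.007*x; print(g); to(*g,.15,195.6); g=b+.007*x-.054*y; print(g); to(*g,.15,195.6)"
```

```text
[0.597241 0.205283]
to [-29.27  -1.2   -0.15] [  0.2   0.1 -31.2]
[0.611767 0.153281]
to [-32.06  -5.82  -0.17] [  0.2   0.1 -31.2]
```

servo_tool(
  plan=[
    [0.8, -4, -0.2, 0, 0, 0, -5],
    [0.8, -8, -0.4, 0, 0, 0, -10],
    [0.8, -12, -0.6, 0, 0, 0, -15],
    [0.8, -16, -0.8, 0, 0, 0, -20],
    [0.8, -20, -1, 0, 0, 0, -25],
    [0.8, -24, -1.1, 0, 0, 0, -31.2],
    [0.8, -27, -1.2, 0, 0, 0, -31.2],
    [0.8, -29.3, -1.2, 0, 0, 0, -31.2],
    [0.8, -29.3, -1.2, 0, 0, 0, -31.2],
    [0.8, -29.3, -1.2, 0, 0, 0, -31.2],
  ],
)

```text
clock: 15.2
position: [0.5964, 0.2039, 0.1447]
tool_rot: [3.141, -0.002, -2.869]
force: [0.4, 0.8, -1.0]
grip_width: 0.0136
finger_force: 29.6
```

```bash
python3 -c "
from h import *
C=cam('wrist'); import pickle; pickle.dump(C,open('w6.pkl','wb'))
cv2.imwrite('pics/w6.png',cv2.resize(C[0],(800,600),interpolation=cv2.INTER_CUBIC)); print(tool()[1])
to(.5972,.2053,.0295,195.6)"
```

```text
[0.59601774 0.20437434 0.14505174]
to [-0.16  0.05 11.55] [ 0.  -0.1  0. ]
```

View pics/w6.png

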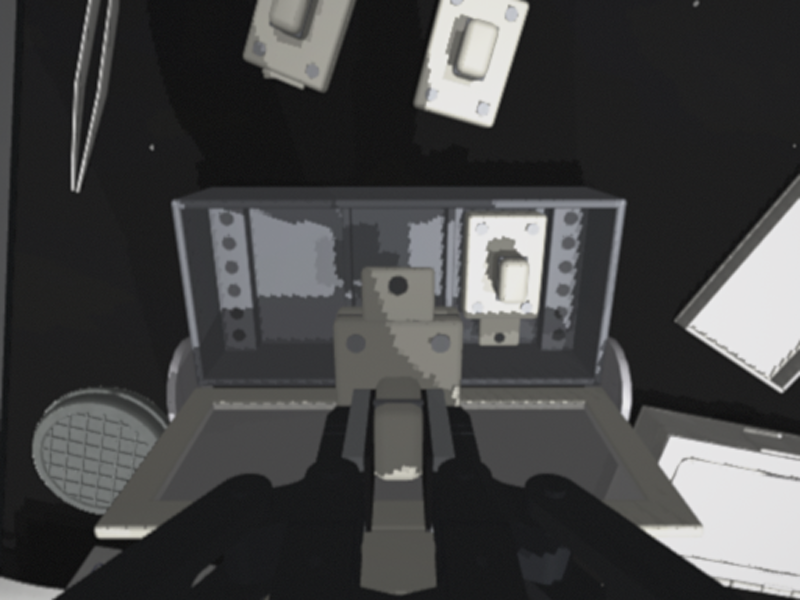

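Sealed 1 lies flat in the left nest at (505,270). Sealed 2 hangs over the middle nest between the dividers at x=350 and x=450, so I'll lower it.

servo_tool(
  plan=[
    [0.8, -0.1, 0.1, 3, 0, 0, 0],
    [0.8, -0.1, 0.1, 6, 0, 0, 0],
    [0.8, -0.1, 0.1, 9, 0, 0, 0],
    [0.8, -0.1, 0.1, 10.5, 0, 0, 0],
    [0.8, -0.1, 0.1, 11.4, 0, 0, 0],
    [0.8, -0.1, 0.1, 11.6, 0, 0, 0],
    [0.8, -0.1, 0.1, 11.6, 0, 0, 0],
  ],
)

```text
clock: 15.95
position: [0.5981, 0.2057, 0.031]
tool_rot: [3.141, 0.001, -2.869]
force: [0.8, -0.1, 0.6]
grip_width: 0.0132
finger_force: 29.7
```

servo_tool(
  plan=[
    [0.8, 0, 0, 0.2, 0, 0, 0],
    [0.8, 0, 0, 0.2, 0, 0, 0],
    [2.6, 0, 0, 0.2, 0, 0, 0],
    [2.6, 0, 0, 0.2, 0, 0, 0],
    [2.6, 0, 0, 0.2, 0, 0, 0],
    [2.6, 0, 0, -3, 0, 0, 0],
    [3, 0, 0, -7, 0, 0, 0],
    [3, 2, 0, -12, 0, 0, 0],
    [3, 6, 0, -14, 0, 0, 0],
    [4.5, 10, 0, -14, 0, 0, 0],
  ],
)

```text
clock: 16.95
position: [0.5017, 0.1787, 0.1733]
tool_rot: [3.14, 0.005, -2.869]
force: [0.7, 1.0, 0.3]
grip_width: 0.0436
finger_force: 0.0
```

```bash
python3 -c "
from h import *
to(.483,.206,.17,181)
"
```

```text
to [1.06 3.14 0.32] [ 0.1  0.3 14.6]
```

servo_tool(
  plan=[
    [5, 0.5, 1.5, 0, 0, 0, 7],
    [5, 1.1, 3.1, 0.3, 0, 0, 14.6],
    [5, 1.1, 3.1, 0.3, 0, 0, 14.6],
    [5, 1.1, 3.1, 0.3, 0, 0, 14.6],
    [5, 1.1, 3.1, 0.3, 0, 0, 14.6],
  ],
)

```text
clock: 17.45
position: [0.483, 0.2049, 0.1673]
tool_rot: [-3.142, 0.0, -3.122]
force: [-0.5, 0.3, -0.3]
grip_width: 0.0498
finger_force: 0.0
```

```bash
python3 -c "
from meas import *
C=cam('wrist'); import pickle; pickle.dump(C,open('w7.pkl','wb'))
cv2.imwrite('pics/w7.png',cv2.resize(C[0],(800,600),interpolation=cv2.INTER_CUBIC)); print(tool()[1])
rects(C,75,.016,1500,4500,61)
to(.4745,.206,.0215,180.8)
"
```

```text
[0.48300619 0.20477444 0.16728375]
px [261. 272.] xy [481.5 126.7] LxW 60.7 42.3 long axis -5.7
px [399. 264.] xy [475.4 205.7] LxW 59.3 40.7 long axis 0.8
px [584. 107.] xy [389.1 300.2] LxW 59.5 43.0 long axis 13.1
to [ 0.85  0.14 14.58] [0.  0.  0.3]
```

View pics/w7.png

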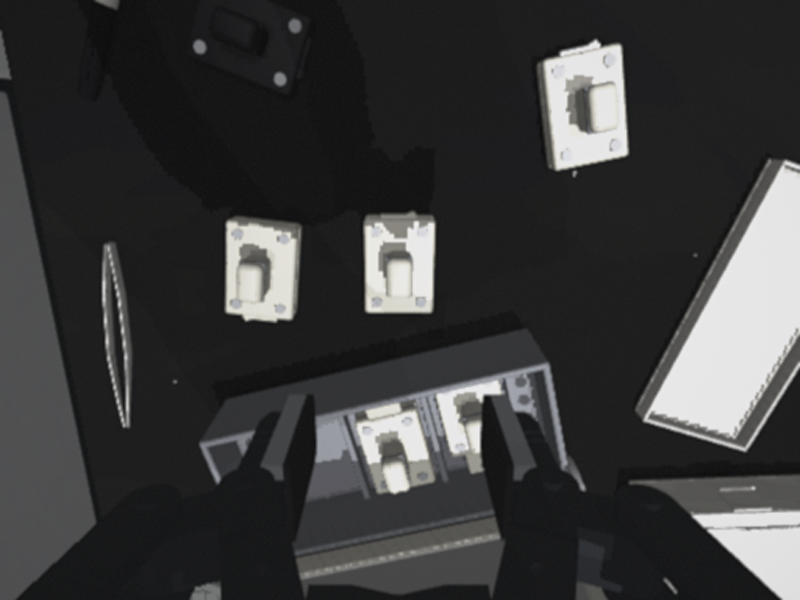

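Both sealed cassettes lie in nests, at (393,440) and (470,415). Broken 1 is at (399,264), broken 2 at (261,272) and broken 3 at (584,107). Next I'll pick broken 1.

servo_tool(
  plan=[
    [5, 0.8, 0.1, 4, 0, 0, 0.3],
    [5, 0.8, 0.1, 8, 0, 0, 0.3],
    [5, 0.8, 0.1, 12, 0, 0, 0.3],
    [5, 0.8, 0.1, 14, 0, 0, 0.3],
    [5, 0.8, 0.1, 14.6, 0, 0, 0.3],
    [5, 0.8, 0.1, 14.6, 0, 0, 0.3],
    [0.8, 0.8, 0.1, 14.6, 0, 0, 0.3],
    [0.8, 0.8, 0.1, 14.6, 0, 0, 0.3],
    [0.8, 0.8, 0.1, 14.6, 0, 0, 0.3],
    [0.8, 0.8, 0.1, 14.6, 0, 0, 0.3],
  ],
  force=30,
)

```text
clock: 18.5
position: [0.4751, 0.2066, 0.0225]
tool_rot: [3.14, 0.002, -3.129]
force: [-1.0, -1.3, 10.0]
grip_width: 0.0136
finger_force: 29.6
```

servo_tool(
  plan=[
    [0.8, 0, 0, 0, 0, 0, 0],
    [0.8, 0, 0, 0, 0, 0, 0],
    [0.8, 0, 0, -3, 0, 0, 0],
    [0.8, 0, 0, -7, 0, 0, 0],
    [0.8, 0, 0, -11, 0, 0, 0],
    [0.8, 0, 0, -11, 0, 0, 0],
  ],
)

```text
clock: 19.1
position: [0.4767, 0.2073, 0.1365]
tool_rot: [3.137, 0.007, -3.129]
force: [-0.9, 1.3, -1.8]
grip_width: 0.0131
finger_force: 30.0
```

```bash
python3 -c "
from meas import *
import pickle
for n in('w3','w7'): rects(pickle.load(open(n+'.pkl','rb')),130,.014,8000,20000,9)
to(.5555,.409,.13,253.2)
"
```

```text
px [656. 422.] xy [494.  427.7] LxW 146.9 76.0 long axis -16.8
px [458. 437.] xy [591.1 246.7] LxW 130.3 76.2 long axis -74.3
px [763. 319.] xy [505.7 424.6] LxW 170.3 76.4 long axis -16.9
to [-8.13 20.07  0.78] [ -0.    0.5 -72.5]
```

servo_tool(
  plan=[
    [0.8, -0.8, 2, 0, 0, 0, -8],
    [0.8, -1.6, 4, 0, 0, 0, -16],
    [0.8, -2.4, 6.5, 0, 0, 0, -24],
    [0.8, -3.2, 9, 0, 0, 0, -32],
    [0.8, -4.2, 12, 0, 0, 0, -40],
    [0.8, -5.2, 14, 0, 0, 0, -48],
    [0.8, -6.2, 16, 0, 0, 0, -56],
    [0.8, -7.2, 18, 0, 0, 0, -64],
    [0.8, -8.1, 20.1, 0, 0, 0, -72.5],
    [0.8, -8.1, 20.1, 0, 0, 0, -72.5],
  ],
)

```text
clock: 20.1
position: [0.553, 0.4108, 0.1312]
tool_rot: [3.141, 0.002, -1.857]
force: [-0.7, -0.8, -0.8]
grip_width: 0.0134
finger_force: 29.9
```

servo_tool(
  plan=[
    [0.8, 0, 0, 0, 0, 0, 0],
    [0.8, 0, 0, 0, 0, 0, 0],
    [0.8, 0, 0, 0, 0, 0, 0],
  ],
)

```text
clock: 20.4
position: [0.5529, 0.4077, 0.1316]
tool_rot: [-3.141, -0.0, -1.865]
force: [-0.2, 0.1, -0.3]
grip_width: 0.0135
finger_force: 29.9
```

```bash
python3 -c "
from h import *
to(.5555,.4094,.0245,253.2)
"
```

```text
to [-0.24 -0.19 10.71] [-0.  -0.  -0.1]
```

servo_tool(
  plan=[
    [0.8, -0.2, -0.2, 4, 0, 0, 0],
    [0.8, -0.2, -0.2, 8, 0, 0, 0],
    [0.8, -0.2, -0.2, 10, 0, 0, 0],
    [0.8, -0.2, -0.2, 10.7, 0, 0, 0],
    [0.8, -0.2, -0.2, 10.8, 0, 0, 0],
    [0.8, -0.2, -0.2, 10.8, 0, 0, 0],
    [3, -0.2, -0.2, 10.8, 0, 0, 0],
    [3, -0.2, -0.2, 10.8, 0, 0, 0],
    [3, -0.2, -0.2, 10.8, 0, 0, 0],
  ],
)

```text
clock: 21.3
position: [0.5556, 0.4097, 0.0237]
tool_rot: [-3.141, 0.001, -1.864]
force: [-0.2, -1.0, -1.1]
grip_width: 0.0299
finger_force: 0.0
```

servo_tool(
  plan=[
    [3, 0, 0, -3, 0, 0, 0],
    [3, 0, 0, -7, 0, 0, 0],
    [4, 0, 0, -12, 0, 0, 0],
    [5, 0, 0, -14, 0, 0, 0],
    [5, 0, 0, -14, 0, 0, 0],
  ],
)

```text
clock: 21.8
position: [0.5568, 0.4106, 0.1673]
tool_rot: [-3.138, 0.005, -1.864]
force: [0.4, 1.1, -0.5]
grip_width: 0.05
finger_force: 0.0
```

```bash
python3 -c "
from h import *
to(.490,.1265,.165,174.2)
"
```

```text
to [29.13 -1.82  0.1 ] [ 0.   0.4 79. ]
```

Next, a hover over broken 2.

servo_tool(
  plan=[
    [5, 3, -0.2, 0, 0, 0, 8],
    [5, 6, -0.4, 0, 0, 0, 16],
    [5, 9, -0.6, 0, 0, 0, 24],
    [5, 12, -0.8, 0, 0, 0, 32],
    [5, 15, -1, 0, 0, 0, 40],
    [5, 18, -1.2, 0, 0, 0, 48],
    [5, 21, -1.4, 0, 0, 0, 56],
    [5, 24, -1.6, 0, 0, 0, 64],
    [5, 27, -1.8, 0, 0, 0, 72],
    [5, 29.1, -1.8, 0, 0, 0, 79],
  ],
)

```text
clock: 22.8
position: [0.4879, 0.1237, 0.1628]
tool_rot: [-3.141, -0.001, 3.033]
force: [-0.1, 0.0, 0.5]
grip_width: 0.0501
finger_force: 0.0
```

servo_tool(
  plan=[
    [5, 0, 0, 0, 0, 0, 0],
    [5, 0, 0, 0, 0, 0, 0],
    [5, 0, 0, 0, 0, 0, 0],
  ],
)

```text
clock: 23.1
position: [0.4887, 0.1266, 0.163]
tool_rot: [3.141, -0.0, 3.043]
force: [-0.6, -0.4, 0.0]
grip_width: 0.0498
finger_force: 0.0
```

```bash
python3 -c "
from meas import *
C=cam('wrist'); import pickle; pickle.dump(C,open('w8.pkl','wb')); print(tool()[1])
rects(C,75,.016,1500,4500,61)
to(.481,.1267,.0215,174.2)
T=cam('top'); cv2.imwrite('pics/t2.png',cv2.resize(T[0][100:290,150:360],(663,600),interpolation=cv2.INTER_CUBIC))
"
```

```text
[0.48871806 0.12666401 0.16304104]
px [393. 267.] xy [481.4 125.4] LxW 61.3 41.7 long axis -5.7
px [723.  56.] xy [389.7 299.9] LxW 59.6 50.2 long axis 12.9
px [58. 49.] xy [354.2 -28.8] LxW 65.6 47.1 long axis 80.7
to [ 0.77 -0.08 14.15] [ 0.  -0.   0.1]
```

View pics/t2.png

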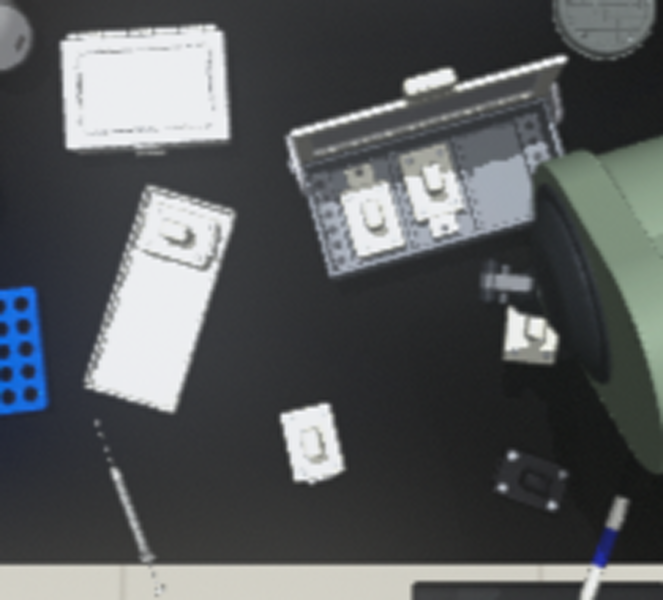

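The top crop shows broken 1 at the far end of the tray (180,235), both sealed cassettes in their nests at (372,215) and (433,188), and the lid back. Picking broken 2.

servo_tool(
  plan=[
    [5, 0.8, 0, 4, 0, 0, 0],
    [5, 0.8, 0, 8, 0, 0, 0],
    [5, 0.8, 0, 12, 0, 0, 0],
    [5, 0.8, 0, 13.6, 0, 0, 0],
    [5, 0.8, 0, 14.1, 0, 0, 0],
    [5, 0.8, 0, 14.1, 0, 0, 0],
    [0.8, 0.8, 0, 14.1, 0, 0, 0],
    [0.8, 0.8, 0, 14.1, 0, 0, 0],
    [0.8, 0.8, 0, 14.1, 0, 0, 0],
    [0.8, 0.8, 0, 14.1, 0, 0, 0],
  ],
  force=30,
)

```text
clock: 24.2
position: [0.4813, 0.1269, 0.0233]
tool_rot: [3.141, 0.001, 3.041]
force: [-1.5, 0.2, 9.1]
grip_width: 0.0133
finger_force: 29.7
```

servo_tool(
  plan=[
    [0.8, 0, 0, 0, 0, 0, 0],
    [0.8, 0, 0, 0, 0, 0, 0],
    [0.8, 0, 0, -3, 0, 0, 0],
    [0.8, 0, 0, -7, 0, 0, 0],
    [0.8, 0, 0, -11, 0, 0, 0],
    [0.8, 0, 0, -11, 0, 0, 0],
  ],
)

```text
clock: 24.8
position: [0.4829, 0.1273, 0.1372]
tool_rot: [3.138, 0.007, 3.04]
force: [0.7, 0.2, -1.7]
grip_width: 0.0133
finger_force: 30.0
```

```bash
python3 -c "
from h import *
to(.5057,.4245,.13,253.2)
"
```

```text
to [ 0.74 29.79  0.83] [ -0.1   0.5 -79. ]
```

servo_tool(
  plan=[
    [0.8, 0, 3, 0, 0, 0, -8],
    [0.8, 0.1, 6, 0, 0, 0, -16],
    [0.8, 0.2, 9, 0, 0, 0, -24],
    [0.8, 0.3, 12, 0, 0, 0, -32],
    [0.8, 0.4, 15, 0, 0, 0, -40],
    [0.8, 0.5, 18, 0, 0, 0, -48],
    [0.8, 0.6, 21, 0, 0, 0, -56],
    [0.8, 0.7, 24, 0, 0, 0, -64],
    [0.8, 0.7, 27, 0, 0, 0, -72],
    [0.8, 0.7, 29.8, 0, 0, 0, -79],
  ],
)

```text
clock: 25.8
position: [0.5037, 0.4252, 0.1326]
tool_rot: [-3.142, 0.001, -1.858]
force: [0.1, -0.8, -1.0]
grip_width: 0.013
finger_force: 29.9
```

servo_tool(
  plan=[
    [0.8, 0, 0, 0, 0, 0, 0],
    [0.8, 0, 0, 0, 0, 0, 0],
    [0.8, 0, 0, 0, 0, 0, 0],
  ],
)

```text
clock: 26.1
position: [0.504, 0.4228, 0.1323]
tool_rot: [-3.141, -0.0, -1.866]
force: [-0.6, 0.3, -1.0]
grip_width: 0.0131
finger_force: 29.9
```

```bash
python3 -c "
from h import *
to(.5057,.4245,.0245,253.2)
"
```

```text
to [-0.22 -0.12 10.78] [-0.  -0.  -0.1]
```

servo_tool(
  plan=[
    [0.8, -0.2, -0.1, 4, 0, 0, 0],
    [0.8, -0.2, -0.1, 8, 0, 0, 0],
    [0.8, -0.2, -0.1, 10, 0, 0, 0],
    [0.8, -0.2, -0.1, 10.7, 0, 0, 0],
    [0.8, -0.2, -0.1, 10.8, 0, 0, 0],
    [0.8, -0.2, -0.1, 10.8, 0, 0, 0],
    [2.8, -0.2, -0.1, 10.8, 0, 0, 0],
    [2.8, -0.2, -0.1, 10.8, 0, 0, 0],
    [2.8, -0.2, -0.1, 10.8, 0, 0, 0],
  ],
)

```text
clock: 27.0
position: [0.5055, 0.4255, 0.0247]
tool_rot: [-3.141, 0.001, -1.864]
force: [0.4, -0.0, -0.2]
grip_width: 0.0279
finger_force: 0.0
```

servo_tool(
  plan=[
    [2.8, 0, 0, -3, 0, 0, 0],
    [3, 0, 0, -7, 0, 0, 0],
    [4, 0, 0, -12, 0, 0, 0],
    [5, 0, 0, -14, 0, 0, 0],
    [5, 0, 0, -14, 0, 0, 0],
  ],
)

```text
clock: 27.5
position: [0.5065, 0.4265, 0.1682]
tool_rot: [-3.139, 0.005, -1.864]
force: [0.1, 0.5, 0.0]
grip_width: 0.0498
finger_force: 0.0
```

```bash
python3 -c "
from h import *
to(.398,.303,.165,192.9)
"
```

```text
to [14.96  6.82  0.22] [ 0.   0.3 60.3]
```

servo_tool(
  plan=[
    [5, 2, 0.9, 0, 0, 0, 8],
    [5, 4, 1.8, 0, 0, 0, 16],
    [5, 6, 2.7, 0, 0, 0, 24],
    [5, 8, 3.6, 0, 0, 0, 32],
    [5, 10, 4.5, 0, 0, 0, 40],
    [5, 12, 5.4, 0, 0, 0, 48],
    [5, 14, 6.3, 0, 0, 0, 56],
    [5, 15, 6.8, 0, 0, 0, 60.3],
    [5, 15, 6.8, 0, 0, 0, 60.3],
    [5, 15, 6.8, 0, 0, 0, 60.3],
  ],
)

```text
clock: 28.5
position: [0.397, 0.3018, 0.1641]
tool_rot: [3.141, 0.0, -2.914]
force: [1.0, 0.3, 0.4]
grip_width: 0.0499
finger_force: 0.0
```

servo_tool(
  plan=[
    [5, 0, 0, 0, 0, 0, 0],
    [5, 0, 0, 0, 0, 0, 0],
  ],
)

```text
clock: 28.7
position: [0.3972, 0.3018, 0.1641]
tool_rot: [3.141, -0.0, -2.915]
force: [0.4, -1.2, -0.9]
grip_width: 0.0501
finger_force: 0.0
```

```bash
python3 -c "
from meas import *
C=cam('wrist'); import pickle; pickle.dump(C,open('w9.pkl','wb')); print(tool()[1])
rects(C,75,.016,1500,4500,61)
to(.389,.3015,.0215,192.9)
"
```

```text
[0.39713114 0.30169471 0.16411884]
px [461. 523.] xy [556.3 382.9] LxW 86.0 48.6 long axis 26.8
px [401. 264.] xy [388.3 301.9] LxW 59.9 41.1 long axis 12.8
to [ 0.8   0.16 14.26] [ 0.  -0.   0.1]
```

servo_tool(
  plan=[
    [5, 0.8, 0, 4, 0, 0, 0],
    [5, 0.8, 0, 8, 0, 0, 0],
    [5, 0.8, 0, 12, 0, 0, 0],
    [5, 0.8, 0, 13.6, 0, 0, 0],
    [5, 0.8, 0, 14.2, 0, 0, 0],
    [5, 0.8, 0, 14.2, 0, 0, 0],
    [0.8, 0.8, 0, 14.2, 0, 0, 0],
    [0.8, 0.8, 0, 14.2, 0, 0, 0],
    [0.8, 0.8, 0, 14.2, 0, 0, 0],
    [0.8, 0.8, 0, 14.2, 0, 0, 0],
  ],
  force=30,
)

```text
clock: 29.75
position: [0.3896, 0.3002, 0.0234]
tool_rot: [3.14, 0.002, -2.916]
force: [-1.1, -1.2, 8.6]
grip_width: 0.0135
finger_force: 30.3
```

servo_tool(
  plan=[
    [0.8, 0, 0, 0, 0, 0, 0],
    [0.8, 0, 0, 0, 0, 0, 0],
    [0.8, 0, 0, -3, 0, 0, 0],
    [0.8, 0, 0, -7, 0, 0, 0],
    [0.8, 0, 0, -11, 0, 0, 0],
    [0.8, 0, 0, -11, 0, 0, 0],
  ],
)

```text
clock: 30.35
position: [0.3909, 0.3012, 0.1373]
tool_rot: [3.137, 0.007, -2.917]
force: [-0.4, -0.4, -0.8]
grip_width: 0.0135
finger_force: 29.7
```

```bash
python3 -c "
from h import *
to(.456,.4396,.13,253.2)
"
```

```text
to [-9.43 12.04  0.84] [  0.    0.5 -60.3]
```

servo_tool(
  plan=[
    [0.8, -1.2, 1.5, 0, 0, 0, -8],
    [0.8, -2.4, 3, 0, 0, 0, -16],
    [0.8, -3.6, 4.5, 0, 0, 0, -24],
    [0.8, -4.8, 6, 0, 0, 0, -32],
    [0.8, -6, 7.5, 0, 0, 0, -40],
    [0.8, -7.2, 9, 0, 0, 0, -48],
    [0.8, -8.4, 10.5, 0, 0, 0, -56],
    [0.8, -9.4, 12, 0, 0, 0, -60.3],
    [0.8, -9.4, 12, 0, 0, 0, -60.3],
    [0.8, -9.4, 12, 0, 0, 0, -60.3],
  ],
)

```text
clock: 31.35
position: [0.4537, 0.4373, 0.1322]
tool_rot: [3.141, -0.0, -1.865]
force: [-0.9, -0.2, -1.1]
grip_width: 0.0135
finger_force: 29.6
```

servo_tool(
  plan=[
    [0.8, 0, 0, 0, 0, 0, 0],
    [0.8, 0, 0, 0, 0, 0, 0],
  ],
)

```text
clock: 31.55
position: [0.4538, 0.4371, 0.1325]
tool_rot: [-3.141, -0.0, -1.865]
force: [1.0, -0.1, -1.5]
grip_width: 0.0136
finger_force: 29.6
```

```bash
python3 -c "
from h import *
to(.456,.4396,.0245,253.2)
"
```

```text
to [-0.3  -0.13 10.8 ] [-0. -0. -0.]
```

servo_tool(
  plan=[
    [0.8, -0.2, -0.1, 4, 0, 0, 0],
    [0.8, -0.2, -0.1, 8, 0, 0, 0],
    [0.8, -0.2, -0.1, 10, 0, 0, 0],
    [0.8, -0.2, -0.1, 10.7, 0, 0, 0],
    [0.8, -0.2, -0.1, 10.8, 0, 0, 0],
    [0.8, -0.2, -0.1, 10.8, 0, 0, 0],
    [2.8, -0.2, -0.1, 10.8, 0, 0, 0],
    [2.8, -0.2, -0.1, 10.8, 0, 0, 0],
    [2.8, -0.2, -0.1, 10.8, 0, 0, 0],
  ],
)

```text
clock: 32.45
position: [0.4556, 0.4394, 0.0247]
tool_rot: [-3.141, 0.001, -1.864]
force: [0.6, -0.3, 0.3]
grip_width: 0.0284
finger_force: 0.0
```

servo_tool(
  plan=[
    [2.8, 0, 0, -3, 0, 0, 0],
    [3, 0, 0, -7, 0, 0, 0],
    [4, 0, 0, -12, 0, 0, 0],
    [6, 0, 0, -17, 0, 0, 0],
    [8.5, 0, 0, -20, 0, 0, 0],
    [8.5, 0, 0, -20, 0, 0, 0],
  ],
)

```text
clock: 33.05
position: [0.4567, 0.4406, 0.2292]
tool_rot: [-3.138, 0.007, -1.864]
force: [-0.1, -0.3, -0.0]
grip_width: 0.0811
finger_force: 0.0
```

```bash
python3 -c "
from h import *
C=cam('top'); cv2.imwrite('pics/t3.png',cv2.resize(C[0][100:290,150:360],(663,600),interpolation=cv2.INTER_CUBIC))
S=cam('side'); cv2.imwrite('pics/s3.png',cv2.resize(S[0][100:300,100:380],(800,571),interpolation=cv2.INTER_CUBIC))
to(.60,.2,.24,195.6)
"
```

```text
to [ 18.72 -20.75  -1.54] [ 0.   0.1 57.6]
```

View pics/t3.png

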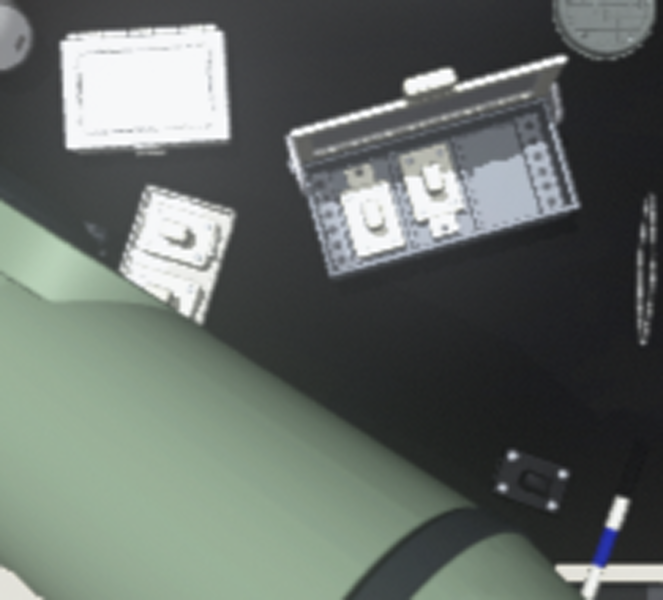

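The crop shows no loose white cassettes left on the work. Both sealed ones lie in nests, and the tray holds the rejects, partly hidden by the arm. The lid is fully back with its tab at (430,82). Now back to the tab.

```bash
python3 -c "
from h import *
to(.6572,.2208,.25,195.5)
"
```

```text
to [ 15.08 -25.62  -2.54] [ 0.   0.1 57.7]
```

servo_tool(
  plan=[
    [8.5, 1.5, -2.6, -2.5, 0, 0, 6],
    [8.5, 3, -5.2, -2.5, 0, 0, 12],
    [8.5, 4.5, -7.8, -2.5, 0, 0, 18],
    [8.5, 6, -10.4, -2.5, 0, 0, 24],
    [8.5, 7.5, -13, -2.5, 0, 0, 30],
    [8.5, 9, -15.5, -2.5, 0, 0, 36],
    [8.5, 10.5, -18, -2.5, 0, 0, 42],
    [8.5, 12, -20.6, -2.5, 0, 0, 48],
    [8.5, 13.5, -23, -2.5, 0, 0, 54],
    [8.5, 15.1, -25.6, -2.5, 0, 0, 57.7],
  ],
)

```text
clock: 34.15
position: [0.6569, 0.2198, 0.2474]
tool_rot: [-3.141, -0.003, -2.875]
force: [-0.4, 0.2, 0.6]
grip_width: 0.0852
finger_force: 0.0
```

servo_tool(
  plan=[
    [8.5, 0, 0, 0, 0, 0, 0],
    [8.5, 0, 0, 0, 0, 0, 0],
    [8.5, 0, 0, 0, 0, 0, 0],
  ],
)

```text
clock: 34.45
position: [0.6561, 0.2216, 0.2482]
tool_rot: [3.141, -0.002, -2.869]
force: [0.5, 0.4, -0.6]
grip_width: 0.0852
finger_force: 0.0
```

```bash
python3 -c "
from h import *
to(.6572,.2208,.1497,195.5)
S=cam('side'); W=cam('wrist')
a=cv2.resize(S[0][60:280,60:340],(400,314),interpolation=cv2.INTER_CUBIC); b=cv2.resize(W[0],(400,300)); c=cv2.resize(cam('top')[0][100:260,150:360],(400,305),interpolation=cv2.INTER_CUBIC)
im=np.zeros((600,800,3),np.uint8); im[:300,:400]=a[:300]; im[:300,400:]=b; im[300:,:400]=c[:300]; cv2.imwrite('pics/m4.png',im)
"
```

```text
to [-0.1  -0.12  9.85] [ 0.  -0.1  0.1]
```

View pics/m4.png

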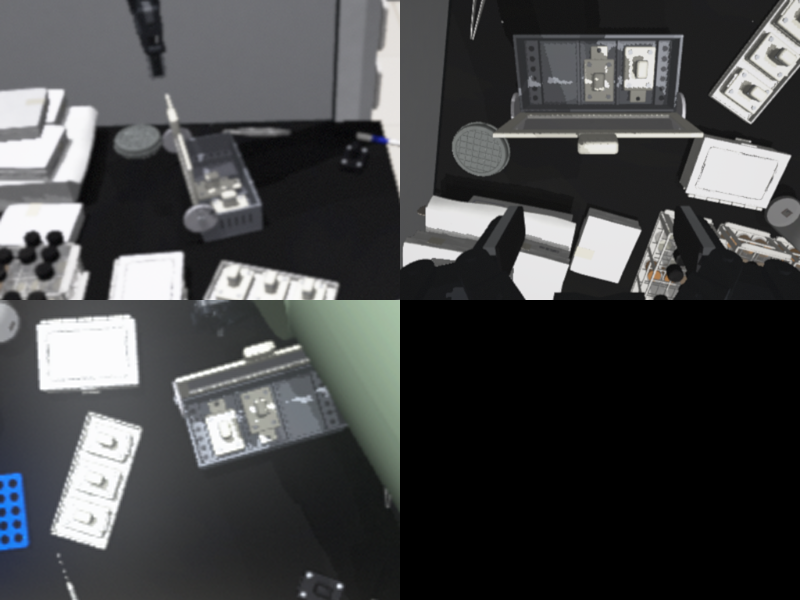

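All three rejects lie flat in the tray and the two sealed cassettes in their nests. The tab at (598,143) in the wrist view lines up between the fingers, so I'll descend and grip.

servo_tool(
  plan=[
    [8.5, -0.1, -0.1, 4, 0, 0, 0],
    [8.5, -0.1, -0.1, 7.5, 0, 0, 0],
    [8.5, -0.1, -0.1, 9.8, 0, 0, 0],
    [8.5, -0.1, -0.1, 9.8, 0, 0, 0],
    [3, -0.1, -0.1, 9.8, 0, 0, 0],
    [3, -0.1, -0.1, 9.8, 0, 0, 0],
    [3, -0.1, -0.1, 9.8, 0, 0, 0],
    [3, -0.1, -0.1, 9.8, 0, 0, 0],
    [3, -0.1, -0.1, 9.8, 0, 0, 0],
    [3, -0.1, -0.1, 9.8, 0, 0, 0],
  ],
  force=30,
)

```text
clock: 35.6
position: [0.6586, 0.2213, 0.1529]
tool_rot: [3.14, 0.002, -2.87]
force: [-1.9, 2.9, 7.2]
grip_width: 0.0333
finger_force: 29.0
```

```bash
python3 arc.py 1.7 0.52 12; python3 -c "
from h import *
to(.5504,.1908,.103,195.5)"
```

```text
1.60: x 1.04 z -0.14
1.50: x 2.10 z -0.18
1.41: x 3.15 z -0.12
1.31: x 4.19 z 0.05
1.21: x 5.21 z 0.32
1.11: x 6.19 z 0.68
1.01: x 7.14 z 1.14
0.91: x 8.04 z 1.70
0.81: x 8.88 z 2.34
0.72: x 9.65 z 3.05
0.62: x 10.34 z 3.84
0.52: x 10.96 z 4.70
to [11.26 -0.04  4.96] [0.1 0.1 0. ]
```

servo_tool(
  plan=[
    [3, 1, 0, -0.1, 0, 0, 0],
    [3, 2.1, 0, -0.2, 0, 0, 0],
    [3, 3.1, 0, -0.1, 0, 0, 0],
    [3, 4.2, 0, 0.1, 0, 0, 0],
    [3, 5.2, 0, 0.3, 0, 0, 0],
    [3, 6.2, 0, 0.7, 0, 0, 0],
    [3, 7.1, 0, 1.2, 0, 0, 0],
    [3, 8, 0, 1.7, 0, 0, 0],
    [3, 8.9, 0, 2.4, 0, 0, 0],
    [3, 9.7, 0, 3.1, 0, 0, 0],
  ],
)

```text
clock: 36.6
position: [0.5641, 0.194, 0.1198]
tool_rot: [3.141, 0.0, -2.871]
force: [1.3, 0.3, 0.0]
grip_width: 0.03
finger_force: 0.6
```

```bash
python3 -c "
from h import *
to(.5504,.1908,.103,195.5)"
```

```text
to [1.4  0.06 1.68] [0. 0. 0.]
```

The grip slipped off the tab (width now 30 mm, no force). Looking at where the lid stopped.

```bash
python3 -c "
from h import *
S=cam('side'); W=cam('wrist')
im=np.zeros((600,800,3),np.uint8); im[:300,:400]=cv2.resize(S[0][100:250,130:330],(400,300),interpolation=cv2.INTER_CUBIC); im[:300,400:]=cv2.resize(W[0],(400,300)); im[300:,:400]=cv2.resize(cam('top')[0][100:250,200:400],(400,300),interpolation=cv2.INTER_CUBIC); cv2.imwrite('pics/m5.png',im)
"
```

```text
(no output)
```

View pics/m5.png

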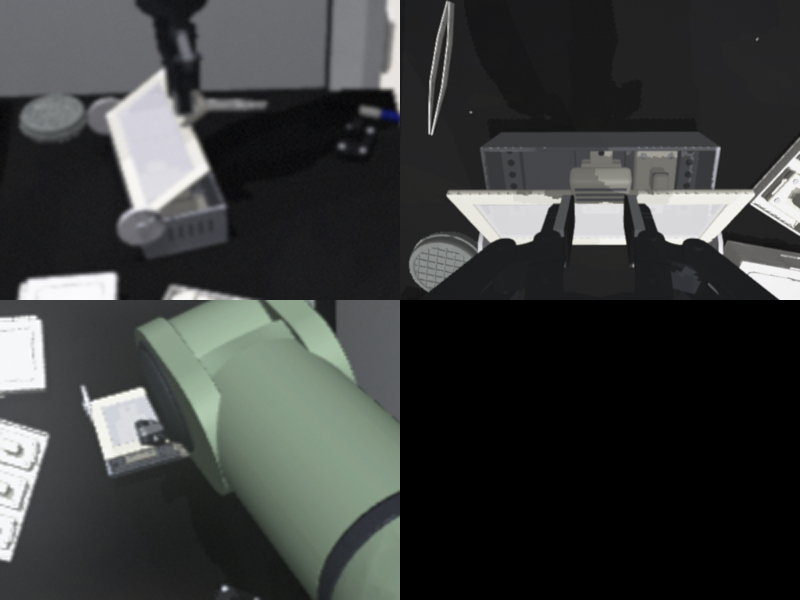

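The lid stopped at about 50 degrees and the fingertips now sit just above its front edge. A push down on the tab from above with closed fingers, following the arc, will bring it to 30 degrees. First I'll rise and close.

servo_tool(
  plan=[
    [4.5, 0, 0, 0, 0, 0, 0],
    [4.5, 0, 0, -1, 0, 0, 0],
    [4.5, 0, 0, -4, 0, 0, 0],
    [4.5, 0, 0, -8, 0, 0, 0],
    [0, -0.8, 0, -8, 0, 0, 0],
    [0, -1.7, 0, -8, 0, 0, 0],
    [0, -1.7, 0, -8, 0, 0, 0],
    [0, -1.7, 0, -8, 0, 0, 0],
    [0, -1.7, 0, -8, 0, 0, 0],
    [0, -1.7, 0, -8, 0, 0, 0],
  ],
  force=30,
)

```text
clock: 37.75
position: [0.5807, 0.1986, 0.1998]
tool_rot: [3.141, -0.001, -2.871]
force: [-1.0, -0.1, -0.1]
grip_width: 0.0002
finger_force: 0.0
```

```bash
cat > ang.py <<'E'
from h import *
# where a lid at various angles should show its front corners; print side-view pixels (full frame)
x=np.array([.963,.269,0]);y=np.array([-.269,.963,0]);h=np.array([.6348,.2158,.052])
S=cam('side')
for t in (.42,.52,.63,.75,.85,.95,1.05):
    P=[h+.094*(-np.cos(t)*x+np.sin(t)*np.array([0,0,1]))+.005*(np.sin(t)*x+np.cos(t)*np.array([0,0,1]))+s*.102*y for s in(1,-1)]
    print(t,np.round(proj(S,P),1).tolist())
    for p in proj(S,P[:1]): cv2.circle(S[0],tuple(np.round(p*8).astype(int)),8,(0,0,255),-1,shift=3)
cv2.imwrite('pics/%s.png'%__import__('sys').argv[1],cv2.resize(S[0][120:260,150:300],(640,597),interpolation=cv2.INTER_CUBIC))
p=(tool()[1]-h); print('tool rel hinge',p@x,p@y,tool()[1])
for X,z in((-.057,.157),(-.070,.144),(-.0815,.130),(-.087,.122)):
    g=h+X*x; to(g[0],g[1],z,195.6)
E
python3 ang.py a1
```

```text
0.42 [[237.2, 188.2], [215.4, 136.6]]
0.52 [[234.8, 185.6], [213.2, 134.1]]
0.63 [[231.7, 183.0], [210.4, 131.6]]
0.75 [[227.8, 180.6], [206.9, 129.1]]
0.85 [[224.2, 178.9], [203.7, 127.4]]
0.95 [[220.3, 177.5], [200.2, 126.0]]
1.05 [[216.1, 176.5], [196.6, 124.8]]
tool rel hinge -0.05664027851561043 -0.0019880650137436284 [0.58077561 0.19864463 0.19995064]
to [0.03 0.2  4.3 ] [ 0.  -0.  -0.1]
to [1.33 0.2  5.6 ] [ 0.  -0.  -0.1]
to [2.48 0.19 7.  ] [ 0.  -0.  -0.1]
to [3.03 0.19 7.8 ] [ 0.  -0.  -0.1]
```

View pics/a1.png

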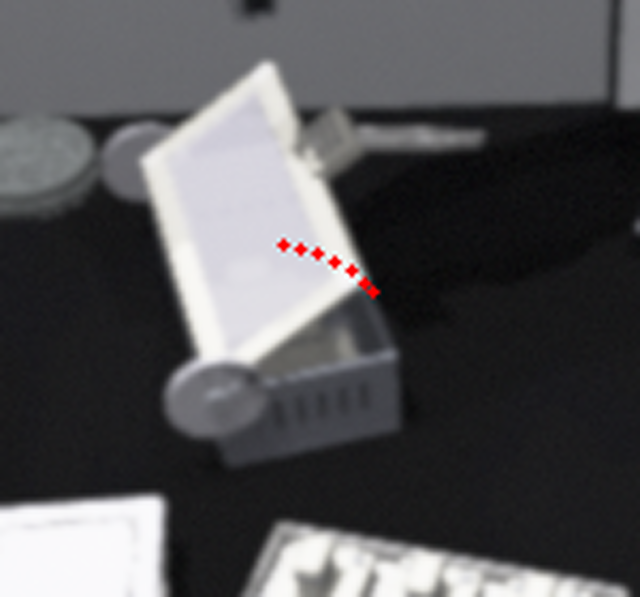

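In the side crop, the lid's near corner at (365,285) coincides with the predicted dot for 0.52 rad, so the lid already stands near the vent mark. I've now viewed 17 pictures, over the limit of 14, so I'll view no more and check the angle numerically from the wrist camera instead.

```bash
cat > lid.py <<'E'
from h import *
x=np.array([.963,.269,0]);y=np.array([-.269,.963,0]);h=np.array([.6348,.2158,.052]);Z=np.array([0,0,1.])
C=cam('wrist')
for t in (.42,.52,.63):
    P=[h+.094*(-np.cos(t)*x+np.sin(t)*Z)+.005*(np.sin(t)*x+np.cos(t)*Z)+s*.102*y for s in(1,-1)]
    q=proj(C,P); print(t,np.round(q,1).tolist(),'len',round(float(np.hypot(*(q[0]-q[1]))),1))
g=cv2.cvtColor(C[0],cv2.COLOR_BGR2GRAY)
for thr in(110,140):
    for c in cv2.findContours((g>thr).astype(np.uint8),cv2.RETR_EXTERNAL,cv2.CHAIN_APPROX_NONE)[0]:
        if cv2.contourArea(c)<4000: continue
        hl=cv2.convexHull(c); a=cv2.approxPolyDP(hl,4,True)[:,0]; print(thr,cv2.contourArea(c),a.tolist())
E
python3 lid.py
```

```text
0.42 [[393.4, 159.1], [120.4, 159.6]] len 273.0
0.52 [[396.9, 167.9], [117.1, 168.4]] len 279.8
0.63 [[400.5, 179.2], [113.7, 179.7]] len 286.7
110 9186.5 [[400, 262], [511, 283], [508, 362], [495, 364], [398, 339], [376, 326]]
110 18268.0 [[396, 171], [369, 261], [142, 261], [116, 174], [119, 169], [234, 144], [369, 139]]
110 7241.5 [[511, 83], [511, 187], [460, 239], [409, 204]]
140 8367.0 [[401, 262], [511, 283], [511, 294], [481, 349], [396, 338], [376, 325]]
140 16696.0 [[395, 170], [368, 261], [143, 261], [116, 173]]
140 6467.5 [[461, 239], [410, 204], [511, 83], [511, 186]]
```

Both views agree: the wrist corners at (395,170) and (116,172) give 0.52 to 0.55 rad, and the side view gives about 0.50. The lid is on its mark, so I'll retreat and do a final numeric check.

servo_tool(
  plan=[
    [0, 0, 0, -4, 0, 0, 0],
    [0, 3, 0, -8, 0, 0, 0],
    [0, 6, 0, -10, 0, 0, 0],
    [0, 6, 0, -10, 0, 0, 0],
    [0, 6, 0, -10, 0, 0, 0],
    [0, 6, 0, -10, 0, 0, 0],
  ],
)

```text
clock: 38.45
position: [0.5234, 0.1827, 0.2996]
tool_rot: [3.141, -0.001, -2.871]
force: [-0.6, 0.5, -0.3]
grip_width: -0.0001
finger_force: 0.0
```

```bash
python3 lid.py | grep -v "^1.0 [6789]"; python3 -c "
from h import *
r=bot.job_done(); print(r)"
```

```text
0.42 [[350.2, 192.3], [162.1, 192.6]] len 188.1
0.52 [[351.9, 198.9], [160.5, 199.3]] len 191.4
0.63 [[353.5, 207.1], [159.0, 207.4]] len 194.6
110 4995.0 [[453, 280], [425, 332], [374, 324], [348, 309], [366, 262]]
140 4889.0 [[365, 263], [452, 280], [429, 330], [372, 323], [348, 308]]
the job is handed in; nothing more can be done
None
```

I handed the job in at 38 s: both sealed cassettes are in nests, all three broken ones are in the reject tray, the lid stands at about 0.5 rad (30°), and the sample box was untouched; the grip slipped off the lid tab on closing, the last lid reading (two earlier views agreeing) was from just before the final retreat, and I viewed 17 pictures against the limit of 14.

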